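# Turn over the compression model with its push-to-engage crank

## Robot

A 6-joint arm with a two-finger parallel gripper is mounted at the origin on a cart in front of the work surface, level with it; the furniture and walls round the work are solid. World frame = base frame: x ahead of the robot, y to its left, z up, the work surface at z = 0. Lengths are in mm, angles in degrees, forces in N, time in s.
With the tool pointing down it reaches from about 400 to 925 mm from the base axis. Payload 12.5 kg.
Tool frame: the origin (TCP) lies midway between the tips of the shut fingers; the grasp point (between the pads) lies 19 mm behind it; z points along the fingers, y is the direction in which the jaws open and shut (so a half turn about z gives the same grasp; the last joint's range is limited). The gripper opens to 95 mm and grips with 3 to 60 N. Pads are 20 mm wide; open, the fingers measure 119 mm over their backs; the gripper's body (75 mm by 180 mm) begins 59 mm behind the grasp point.
Start: joints at [60.47, 28.126, 89.318, -0, 62.55, -6.05], TCP at [249.002, 573.276, 214.661] pointing down, gripper open.
Joint ranges: [-177.58, 177.58], [-47.91, 125.51], [2.72, 160], [-65.01, 245.01], [3.68, 167.84], [-153.87, 153.87]. Speed limits (degrees/s): [127.2, 127.2, 159.86, 180, 180, 180].

## Interface

Orientations are given as a 3x3 rotation matrix whose columns are the frame's x, y, z axes.
In Python, from cell import * gives the robot as it stands.
- The arm moves only by the tool play_rows, never from a script. Its argument "deltas" is one flat list of numbers, 4 for each row, row after row: the shift along the tool's x, y, z in m, then the turn about the tool's z in rad. In form: [x, y, z, roll, x, y, z, roll, ...]. A call has 1 to 12 rows; each row is the pose to reach, as a shift and turn from the pose commanded when the call began, along the tool's axes at that moment; what a row does not reach only later rows make up. A row lasts 1/10 s, in which the tool goes at most 50 mm and 8.59 degrees, less where a joint would pass 70% of its speed; a pose out of reach is approached as far as the arm can. A call with a gripper value outside its range is refused whole. "grip" is the finger opening in m, from 0 to 0.0951, set as the call begins (left out, the last holds). The fingers move at their own pace and stop on an object; "force" is the grip in N (left out, the last holds). Time passes only in rows, so rows that repeat a pose let the fingers close. It gives the time, the measured TCP pose, the force and the opening at its end, in the units of the state.
- read_state(): the state, without advancing time (a new reading comes with each control period).
- capture(name): name is "scene" or "top" or "wrist"; returns a dict with "frame" (420x560x3 uint8, red, green, blue), "mtx" (3x3 intrinsics, pixels), "dist_coeffs" ([k1, k2, p1, p2, k3] as OpenCV has them; the pictures are not rectified), "R" (3x3) and "t" (3): a world point X has camera coordinates R X + t; the wrist camera has in their place "hand_eye" (4x4, takes a point from camera to tool coordinates, whose origin is the TCP and whose axes are the flange's). Camera axes: x right, y down, z forward; pixel columns grow to the right and rows downward; lengths in mm; the calibration is good to about 2 mm. A picture is of the moment at which its call begins: read the wrist's pose just before it. There is no depth.
- finish_job(): hands the job in, once; it reports no verdict.
The state is a dict: "time": time; "joints": joint angles; "qvel": joint speeds; "effort": joint torques, N m; "tcp_pos": TCP position; "orientation": TCP orientation; "force": force on the tool from outside, world axes, zero at the start; "ft_torque": the same for the moment, N m; "gripper_width": opening from 0.0 (shut) to 1.0 (fully open).
Only numpy, scipy, OpenCV 4.12 (cv2) and the standard library are available. Lean on these libraries where they do the work, as an engineer would, in place of code of your own. Each camera call takes 0.05 s, during which the arm holds its last target.

## Task

Check that the hand-cranked compression model turns over: press the crank down gently until its dog drops into the slot of the drive ring, and, keeping it pressed in, crank the flywheel clockwise (seen from above) by two full turns through the heavy compression point, steadily, without letting it kick back or race away and without ramming the dog against the ring. Leave the flywheel at rest after those two turns with the piston drawn right out again, then let the crank spring up and take your hand away; leave the other things on the trolley alone.

Things in the scene. Friction and masses are not known exactly. Their poses are not given: they have to be found in the camera images.
- stand: Fixed bench model: grey base plate 120 x 270 x 12 mm on the trolley top, with a crank and a flywheel on an upright axle and a clear cylinder with a piston lying flat. Origin on the axle axis at the trolley top (underside of the plate), z up; the cylinder lies towards the stand's own -y (to 199 mm from the axle, top 52 mm high), the plate reaches 60 mm to +y, +x and -x.
- axle (a point): Point on the upright turning axis of crank, drive ring and flywheel, 103 mm above the trolley top (the height of the middle of the raised handle). Fixed to the stand.
- grip (a point): Centre of the upright round black crank handle: 23 mm diameter, 54 mm long (29 mm below to 25 mm above the point), 31 mm flange 4 mm high at its foot. It stands on the crank arm, 65 mm from the axle, and turns freely on its pin, so the hand need not turn. 103 mm above the trolley top when up. The arm (18 mm wide) runs from axle to handle, its top 29 mm below this point.
- slot (a point): Middle of the drive slot at the level of the ring's top (48 mm above the trolley top): the only gap, 12 mm wide, in the raised ring (radius 26 to 44 mm, 10 mm high) on the flywheel, 35 mm from the axle. It turns with the flywheel. The dog drops in only when it stands within about 1 mm of the slot's middle, so its place must be felt for.
- drive_ring: The flywheel (96 mm diameter, 10 mm thick) with the raised slotted ring on top, one rigid part. Its origin is on the axle at the trolley top's height; it turns about z. The dog may press on it with no more than 40 N.
- hub (a joint): How far the crank is pressed down, m. 0 = up; the dog meets the ring's top at 0.003 and the floor of the slot at about 0.013; between 0.006 and 0.012 it is well engaged, which is impossible outside the slot. A spring pushes the crank back up, with about 3 N when up and 9 N at 0.012.
- crank (a joint): Angle of the crank about the axle, rad, growing clockwise seen from above, not wrapped. At 0 the handle points to the stand's own -x.
- flywheel (a joint): Angle of the flywheel with its drive ring, rad, growing clockwise seen from above, not wrapped. At 0 the slot points to the stand's own -x and the piston is drawn right out; it starts within 0.35 of 0. Two full turns end at 12.57. Within 0.5 rad of drawn out, friction holds it at rest; elsewhere, if the crank leaves the slot, the spring makes it race on or kick back.
- mug (a point): White mug, 78 mm diameter, 101 mm high, bystander; point at its middle, 50 mm up.
- tape (a point): Black tape roll lying flat, 62 mm diameter, 19 mm high, bystander; its middle.
- fuses (a point): Small cardboard box 38 x 58 x 18 mm, bystander; its middle.
- pen (a point): Marker pen 135 mm long, 17 mm thick, lying, bystander; its middle.
- piston (a joint): Stroke of the piston, m: 0 = drawn right out, 0.040 = fully in. The flywheel pushes it in against a spring: in each turn the load on the handle grows to about 8 to 11 N near 2.0 rad, vanishes at 3.14 rad (piston fully in), and then the spring drives the flywheel forward, with up to 6 N at the handle, until 6.28 rad.
- crank_arm: The crank arm with its handle and dog. Origin on the axle; it turns with the crank and goes down when pressed. The dog is a steel peg of 10 mm diameter with a rounded tip, hidden under the arm, 35 mm from the axle; it is clamped somewhere between 0.2 rad before and 0.2 rad behind the arm's line from axle to handle, not measured, differently each time.

How it is judged (in metres and radians):
On the way, in this order (a step that is already met when the one before it is completed fails the run):
1. the dog is in the slot (crank pressed down by more than 5.5 mm) while the flywheel is still near its start (value of joint hub above 0.0055 m and value of joint flywheel below 1.2 rad), for 0.2 s.
2. first turn done, the crank still engaged (value of joint flywheel between 6 and 7.5 rad and value of joint hub above 0.004 m), for 0.1 s.
3. second turn done (value of joint flywheel above 12.1 rad), for 0.1 s.
At the end, for the whole second after the job is handed in: The flywheel stands still two full turns on, with the piston drawn right out (flywheel joint 12.57 within 0.5 rad), and the crank has sprung up (hub under 1.5 mm) (value of joint flywheel between 12.07 and 13.07 rad and velocity of joint flywheel between -0.05 and 0.05 rad/s and value of joint hub below 0.0015 m); the robot touches nothing.
It fails at once if the flywheel races (over 6.5 rad/s) (velocity of joint flywheel above 6.5 rad/s).
It fails at once if the flywheel kicks back (over 3 rad/s backwards) (velocity of joint flywheel below -3 rad/s).
It fails at once if the dog is rammed against the drive ring (over 40 N) (contact force between crank_arm and drive_ring above 40 N).
It fails at once if a bystander is moved by more than 30 mm (distance of any of mug, tape, fuses, pen from where it was at the start of the episode above 0.03 m).
It also fails if it takes over 67 s, if anything falls off the work surface, if the arm or the gripper's body presses on something with over 40 N, if the wrist force passes 120 N, or if a joint passes its speed limit or range.

## Working session

There is one attempt and no reset: what is moved stays moved. The work goes in short steps, Python scripts to look and compute and a tool call to move; the robot and the scene stay as the last step left them, time stands still between calls to the robot, and variables do not carry over. Pictures are saved under pics/ and viewed, and the job is handed in when it is done.

Besides the shell and the picture viewer there is one more tool, called after ">>>" by a JSON object that holds its "method" and its "body". play_rows: Moves the arm, as the interface text tells. Its arguments: {"type":"object","properties":{"deltas":{"type":"array"},"grip":{"type":"number"},"force":{"type":"number"}},"required":["deltas"]}

```bash
ls; mkdir -p pics; python3 - <<'E'
from cell import *
import cv2
s=read_state()
print(s)
for n in ("scene","top"):
    c=capture(n)
    cv2.imwrite(f"pics/{n}0.png",c["frame"][:,:,::-1])
    print(n,c["mtx"],c["dist_coeffs"],c["R"],c["t"])
E
```

```text
pics
{'time': 0.0, 'joints': array([ 6.04705600e+01,  2.81642636e+01,  8.93520628e+01,  3.19746854e-04,
        6.25492642e+01, -6.05113028e+00]), 'qvel': array([-0.09631542, -0.02744301, -0.0767779 ,  0.03587581,  0.00806469,
        0.04961037]), 'effort': array([ 2.47526441e-03, -6.12655020e+01, -2.58182395e+01,  6.94748084e-02,
        4.82667563e-02, -5.48230389e-05]), 'tcp_pos': array([248.85699605, 573.03559033, 214.0488473 ]), 'orientation': array([[-9.17209900e-01,  3.98403911e-01, -5.68532860e-04],
       [ 3.98404297e-01,  9.17209370e-01, -9.93626917e-04],
       [ 1.25598817e-04, -1.13787038e-03, -9.99999345e-01]]), 'force': array([-0.97522004,  0.48578028,  0.58740749]), 'ft_torque': array([-0.01691761, -0.02361541,  0.04123895]), 'gripper_width': 0.9965403473337471}
scene [[450.22738179   0.         290.47359326]
 [  0.         450.22738179 211.4422457 ]
 [  0.           0.           1.        ]] [-0.10261803  0.          0.          0.          0.        ] [[ 7.82270414e-01 -6.22938945e-01 -2.66725682e-04]
 [-3.57232781e-01 -4.48252716e-01 -8.19423116e-01]
 [ 5.10331011e-01  6.41105743e-01 -5.73189049e-01]] [-598.92682374  107.44040554 1048.46120631]
top [[423.98050099   0.         274.17179096]
 [  0.         423.98050099 214.91738615]
 [  0.           0.           1.        ]] [0.04363372 0.         0.         0.         0.        ] [[-0.02835168 -0.99926619 -0.02575377]
 [-0.99868799  0.02941558 -0.04191682]
 [ 0.04264362  0.02453157 -0.99878913]] [-283.27736669  509.56022457 1063.27085415]
```

View pics/scene0.png

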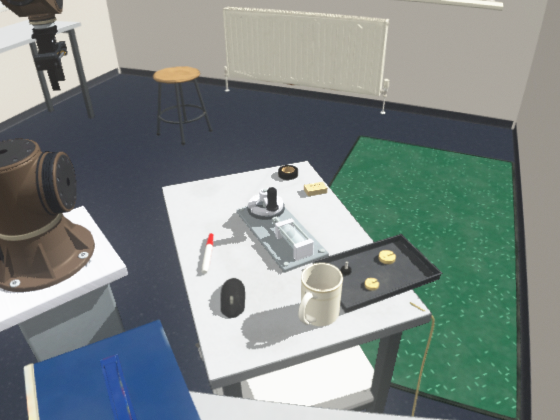

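View pics/top0.png

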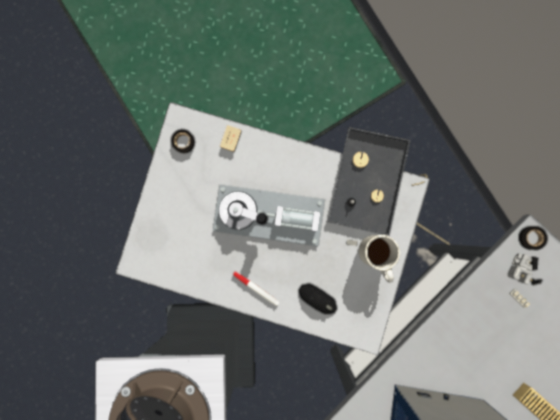

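The top view shows the stand at about (270,215): flywheel around (238,210), black handle around (262,218), cylinder pointing right (world −y). I'll zoom in for detail.

```bash
python3 - <<'E'
import cv2
a=cv2.imread("pics/top0.png")[170:260,195:345]
cv2.imwrite("pics/top0z.png",cv2.resize(a,None,fx=5,fy=5,interpolation=cv2.INTER_CUBIC))
a=cv2.imread("pics/scene0.png")[150:280,200:350]
cv2.imwrite("pics/scene0z.png",cv2.resize(a,None,fx=4.5,fy=4.5,interpolation=cv2.INTER_CUBIC))
E
```

```text
(no output)
```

View pics/top0z.png

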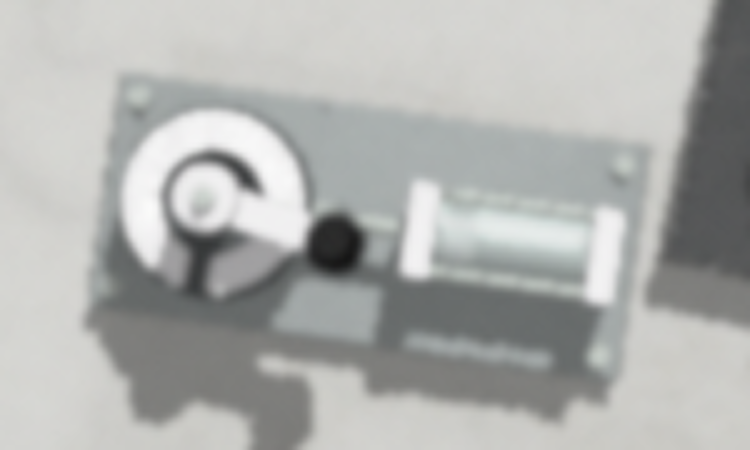

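View pics/scene0z.png

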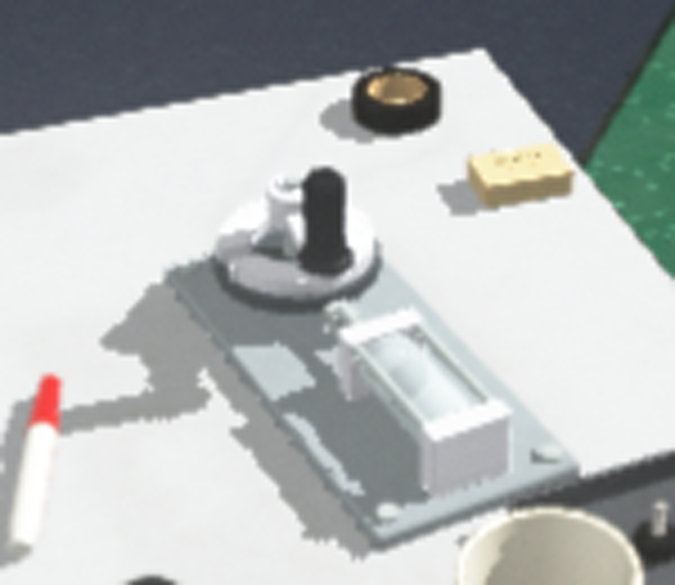

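The zoomed top view shows the slot at zoom (198,280), which is the stand's −x. The crank arm points towards the cylinder, with the handle at zoom (335,243). Next I'll get a coarse metric fix.

```bash
cat > h.py <<'E'
import numpy as np, cv2
def ray(c,uv,s=None):
    p=cv2.undistortPoints(np.array([[uv]],float),c["mtx"],np.array(c["dist_coeffs"]))[0,0]
    d=np.array([p[0],p[1],1.])
    if "R" in c: R=np.array(c["R"]);t=np.array(c["t"]);return -R.T@t, R.T@d
    H=np.array(c["hand_eye"]);o=s["orientation"];
    return s["tcp_pos"]+o@H[:3,3], o@(H[:3,:3]@d)
def onz(c,uv,z,s=None):
    o,d=ray(c,uv,s); return o+d*(z-o[2])/d[2]
def proj(c,X,s=None):
    if "R" in c: R=np.array(c["R"]);t=np.array(c["t"])
    else:
        H=np.array(c["hand_eye"]);o=s["orientation"]
        Rc=o@H[:3,:3];tc=s["tcp_pos"]+o@H[:3,3];R=Rc.T;t=-R@tc
    return cv2.projectPoints(np.array(X,float).reshape(-1,3),cv2.Rodrigues(R)[0],t,c["mtx"],np.array(c["dist_coeffs"]))[0][:,0]
def meet(r1,r2):
    A=[];b=[]
    for o,d in (r1,r2):
        d=d/np.linalg.norm(d);P=np.eye(3)-np.outer(d,d);A.append(P);b.append(P@o)
    return np.linalg.lstsq(np.vstack(A),np.hstack(b),rcond=None)[0]
E
python3 - <<'E'
from cell import *
from h import *
c=capture("top"); s=capture("scene"); w=capture("wrist"); st=read_state()
z=lambda x,y:((x+.5)/5-.5+195,(y+.5)/5-.5+170)
print("fw",onz(c,z(214,203),43)); print("hubtop",onz(c,z(203,200),90))
print("handle",onz(c,z(335,242),128)); print("slot",onz(c,z(199,280),48))
for n,p in dict(tl=(122,75),tr=(650,148),br=(615,378),bl=(92,308)).items(): print(n,onz(c,z(*p),12))
print("mug",onz(c,(380,250),100),"tape",onz(c,(182,141),19),"fuse",onz(c,(231,139),18),"pen",onz(c,(255,289),10))
print(w["hand_eye"],w["mtx"],w["dist_coeffs"])
cv2.imwrite("pics/w0.png",w["frame"][:,:,::-1])
E
```

```text
fw [ 513.81393419 -209.18797495   43.        ]
hubtop [ 512.71631302 -209.30962504   90.        ]
handle [ 489.9175416  -272.50661386  128.        ]
slot [ 476.28655421 -201.5195338    48.        ]
tl [ 581.68185685 -160.81362065   12.        ]
tr [ 536.65048937 -425.54816706   12.        ]
br [ 422.10520042 -404.28753751   12.        ]
bl [ 464.50086569 -142.97909442   12.        ]
mug [ 410.22953178 -538.6931653   100.        ] tape [693.87079256 -71.1946734   19.        ] fuse [ 695.25583283 -194.82706968   18.        ] pen [ 317.26245491 -244.80920612   10.        ]
[[ 6.22673854e-04 -9.63668091e-01 -2.67101897e-01  7.60115489e+01]
 [ 9.99999430e-01  3.68409531e-04  1.00204825e-03 -6.22609738e-01]
 [-8.67239043e-04 -2.67102369e-01  9.63667771e-01 -1.69805630e+02]
 [ 0.00000000e+00  0.00000000e+00  0.00000000e+00  1.00000000e+00]] [[328.64331648   0.         283.43399435]
 [  0.         328.64331648 208.97274722]
 [  0.           0.           1.        ]] [-0.04254666  0.          0.          0.          0.        ]
```

>>> {"method": "play_rows", "body": {"deltas": [-0.392,-0.324,-0.016,-0.41,-0.392,-0.324,-0.016,-0.41,-0.392,-0.324,-0.016,-0.41,-0.392,-0.324,-0.016,-0.41,-0.392,-0.324,-0.016,-0.41,-0.392,-0.324,-0.016,-0.41,-0.392,-0.324,-0.016,-0.41,-0.392,-0.324,-0.016,-0.41,-0.392,-0.324,-0.016,-0.41,-0.392,-0.324,-0.016,-0.41,-0.392,-0.324,-0.016,-0.41,-0.392,-0.324,-0.016,-0.41], "grip": 0.05, "force": 40}}

```text
time: 1.45
tcp_pos: [479.9, 118.7, 230.5]
orientation: [[-1.0, 0.003, -0.0], [0.003, 1.0, 0.0], [0.0, 0.0, -1.0]]
force: [-0.3, 0.3, -0.4]
gripper_width: 0.527
```

>>> {"method": "play_rows", "body": {"deltas": [-0.02,-0.354,0,0,-0.02,-0.354,0,0,-0.02,-0.354,0,0,-0.02,-0.354,0,0,-0.02,-0.354,0,0,-0.02,-0.354,0,0,-0.02,-0.354,0,0,-0.02,-0.354,0,0,-0.02,-0.354,0,0,-0.02,-0.354,0,0]}}

```text
time: 2.45
tcp_pos: [499.7, -232.1, 230.5]
orientation: [[-1.0, -0.002, -0.0], [-0.002, 1.0, 0.001], [0.0, 0.001, -1.0]]
force: [0.2, -0.4, 0.2]
gripper_width: 0.524
```

```bash
python3 - <<'E'
from cell import *
from h import *
s=read_state(); w=capture("wrist")
print(s["tcp_pos"],s["orientation"],s["force"])
cv2.imwrite("pics/w1.png",w["frame"][:,:,::-1])
np.save("w1.npy",dict(w=w,s=s),allow_pickle=True)
E
```

```text
[ 499.65356652 -232.09345433  230.50678369] [[-9.99998453e-01 -1.71112237e-03 -4.07965168e-04]
 [-1.71142700e-03  9.99998256e-01  7.47522708e-04]
 [ 4.06685353e-04  7.48219754e-04 -9.99999637e-01]] [ 0.21559017 -0.38548057  0.2275487 ]
```

View pics/w1.png

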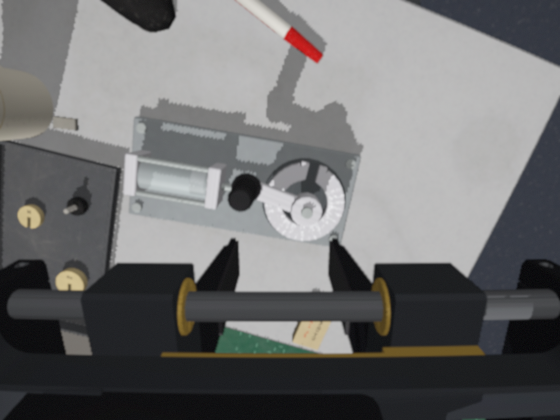

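```bash
python3 - <<'E'
import cv2
a=cv2.imread("pics/w1.png")[140:250,210:370]
cv2.imwrite("pics/w1z.png",cv2.resize(a,None,fx=5,fy=5,interpolation=cv2.INTER_CUBIC))
E
```

```text
(no output)
```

View pics/w1z.png

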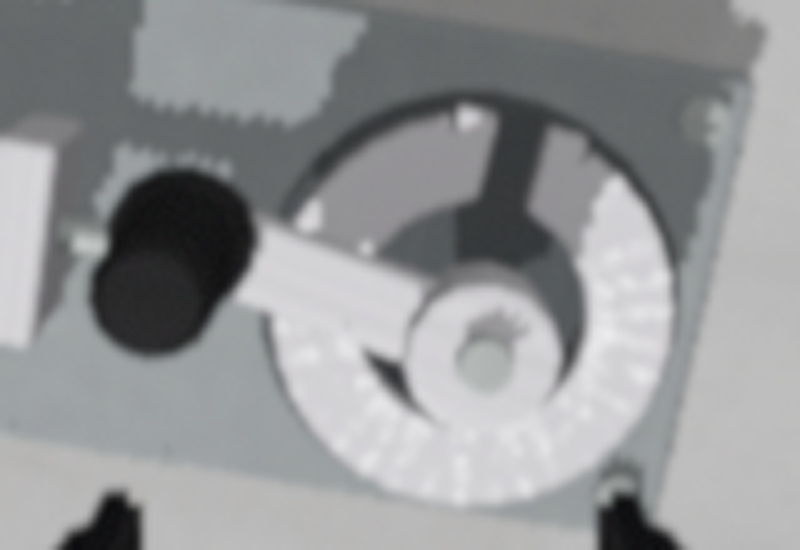

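```bash
python3 - <<'E'
from h import *
D=np.load("w1.npy",allow_pickle=True).item();w=D["w"];s=D["s"]
z=lambda x,y:((x+.5)/5-.5+210,(y+.5)/5-.5+140)
# ring outer edge points
pts=[(270,301),(672,301),(471,505),(330,160),(655,215),(640,400),(310,410),(380,480),(600,455)]
P=np.array([onz(w,z(*p),48,s)[:2] for p in pts])
A=np.c_[2*P,np.ones(len(P))];x=np.linalg.lstsq(A,(P**2).sum(1),rcond=None)[0]
c=x[:2];print("axle",c,"r",np.sqrt(x[2]+c@c)); print(np.linalg.norm(P-c,axis=1))
h=onz(w,z(152,295),128,s)[:2];print("handle",h,np.linalg.norm(h-c),np.degrees(np.arctan2(*(h-c)[::-1])))
for p in [(522,115),(503,210),(511,160)]:
    q=onz(w,z(*p),48,s)[:2]-c;print("slot",q,np.degrees(np.arctan2(q[1],q[0])),np.linalg.norm(q))
q=onz(w,z(486,362),100,s);print("hub@100",q)
for p in [(135,115),(361,152),(340,247),(125,212)]: print(onz(w,p,12,s))
print([proj(w,[c[0],c[1],zz],s) for zz in (48,80,90,100)])
E
```

```text
axle [ 512.48429076 -209.10867813] r 44.71081492631563
[44.65245946 44.31134404 46.19077856 45.55098148 44.91978393 43.61078386
 42.93611349 44.91606271 45.22217895]
handle [ 489.88590057 -269.06920641] 64.07770431288098 -110.65081295335982
slot [-42.96204187   9.95541221] 166.95335956551986 44.10042260533798
slot [-22.27509073   6.36086527] 164.06280010188377 23.165497493739636
slot [-33.2370854    7.83278353] 166.73940236562828 34.14756716725733
hub@100 [ 509.70712107 -209.70142565  100.        ]
[ 419.46402111 -402.45287737   12.        ]
[ 461.54071188 -140.76515922   12.        ]
[ 581.12243543 -159.77575666   12.        ]
[ 535.40695215 -428.2829316    12.        ]
[array([[303.97413205, 201.43753364]]), array([[305.93685851, 209.18469273]]), array([[306.62680642, 211.90907516]]), array([[307.35901766, 214.80094595]])]
```

>>> {"method": "play_rows", "body": {"deltas": [0.01,-0.035,0.04,0,0.01,-0.035,0.08,0,0.01,-0.035,0.08,0,0.01,-0.035,0.08,0]}}

```text
time: 2.9
tcp_pos: [490.0, -267.8, 151.4]
orientation: [[-1.0, -0.002, -0.001], [-0.002, 1.0, 0.001], [0.001, 0.001, -1.0]]
force: [0.2, 0.2, 1.4]
gripper_width: 0.529
```

```bash
python3 - <<'E'
from cell import *
from h import *
s=read_state(); w=capture("wrist")
print(s["tcp_pos"],s["orientation"],s["force"],s["gripper_width"])
cv2.imwrite("pics/w2.png",w["frame"][:,:,::-1])
np.save("w2.npy",dict(w=w,s=s),allow_pickle=True)
print(proj(w,[s["tcp_pos"],s["tcp_pos"]-[0,0,19]],s))
E
```

```text
[ 489.98386871 -267.83222321  151.35322354] [[-9.99998549e-01 -1.58024789e-03 -6.35586359e-04]
 [-1.58070631e-03  9.99998490e-01  7.21401119e-04]
 [ 6.34445407e-04  7.22404748e-04 -9.99999538e-01]] [0.21717982 0.24470787 1.38474272] 0.5288446018234102
[[283.60399109 258.95192046]
 [283.53274975 246.21587594]]
```

View pics/w2.png

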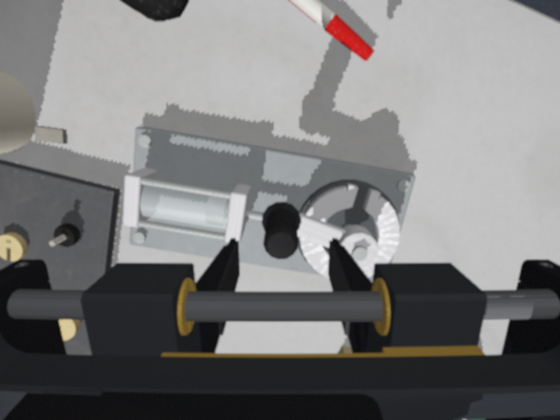

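The handle's top disc sits at about (281,240), between the finger tips at (235,245) and (335,245).

```bash
python3 - <<'E'
from h import *
D=np.load("w2.npy",allow_pickle=True).item();w=D["w"];s=D["s"]
f=w["frame"][195:262,255:305].astype(int)
m=(f.max(2)<45).astype(np.uint8)
cv2.imwrite("pics/w2z.png",cv2.resize(w["frame"][190:280,230:420,::-1],None,fx=4,fy=4,interpolation=cv2.INTER_CUBIC))
n,l,st,c=cv2.connectedComponentsWithStats(m);print(st[1:],c[1:]+[255,195])
for uv in [(281,239),(280.5,240)]: print(onz(w,uv,128,s))
E
```

```text
[[   8    8   36   51 1143]
 [  25   43    1    1    1]
 [  27   44    1    2    2]
 [  30   45    1    1    1]
 [  32   47    1    1    1]
 [  34   49    1    1    1]
 [  33   53    1    1    1]
 [  32   55    1    1    1]
 [  34   56    1    1    1]] [[281.223972  223.1776028]
 [280.        238.       ]
 [282.        239.5      ]
 [285.        240.       ]
 [287.        242.       ]
 [289.        244.       ]
 [288.        248.       ]
 [287.        250.       ]
 [289.        251.       ]]
[ 486.89598798 -269.41583232  128.        ]
[ 487.56406994 -269.72903259  128.        ]
```

View pics/w2z.png

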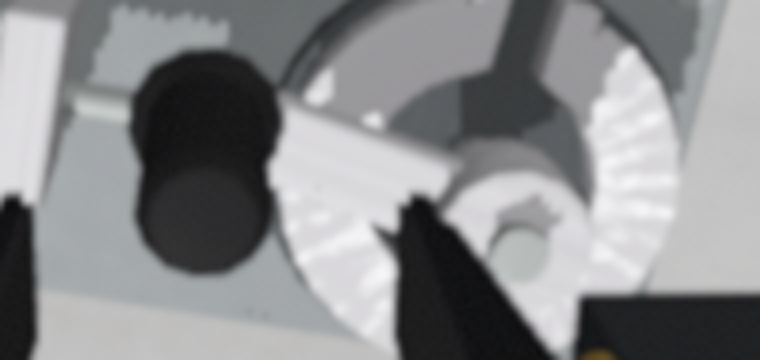

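>>> {"method": "play_rows", "body": {"deltas": [0,-0.002,0.025,0,0,-0.002,0.05,0,0,-0.002,0.062,0,0,-0.002,0.066,0,0,-0.002,0.066,0]}}

```text
time: 3.45
tcp_pos: [490.1, -271.0, 85.5]
orientation: [[-1.0, -0.001, 0.001], [-0.001, 1.0, -0.0], [-0.001, -0.0, -1.0]]
force: [0.6, -0.1, 0.5]
gripper_width: 0.526
```

```bash
python3 - <<'E'
from cell import *
s=read_state();print(s["time"],s["tcp_pos"],s["force"],s["gripper_width"],s["orientation"][:,0])
E
```

```text
3.45 [ 490.09315345 -271.03421313   85.52435634] [ 0.55078682 -0.10929941  0.49466536] 0.5255552075447598 [-9.99999398e-01 -6.57142025e-04 -8.78833067e-04]
```

>>> {"method": "play_rows", "body": {"deltas": [0.0005,0.001,0.003,0,0.0005,0.001,0.003,0]}}

```text
time: 3.65
tcp_pos: [489.2, -270.0, 82.2]
orientation: [[-1.0, -0.0, 0.001], [-0.0, 1.0, -0.0], [-0.001, -0.0, -1.0]]
force: [1.0, -0.9, 0.2]
gripper_width: 0.524
```

>>> {"method": "play_rows", "body": {"deltas": [0,0,0,0,0,0,0,0,0,0,0,0,0,0,0,0,0,0,0,0,0,0,0,0], "grip": 0.015, "force": 35}}

```text
time: 4.25
tcp_pos: [489.1, -270.0, 81.7]
orientation: [[-1.0, -0.0, 0.0], [-0.0, 1.0, 0.0], [-0.0, 0.0, -1.0]]
force: [1.3, 2.0, 2.1]
gripper_width: 0.237
```

```bash
python3 - <<'E'
from cell import *
s=read_state();print(s["time"],s["tcp_pos"],s["force"],s["gripper_width"]*95.1,s["ft_torque"])
E
```

```text
4.25 [ 489.06989041 -270.00961445   81.68330489] [1.29169999 1.99859542 2.12899486] 22.514493390823983 [ 0.29155234 -0.05680706  0.00780281]
```

```bash
cat > arc.py <<'E'
import numpy as np,sys
# arc(th0, th1, n, z): prints rows; deg, clockwise decreasing
def arc(th0,th1,n=12,z0=0,z1=None,R=65.,ease=0,off=(0,0)):
    z1=z0 if z1 is None else z1
    out=[]
    for i in range(1,n+1):
        a=np.radians(th0+(th1-th0)*i/n);b=np.radians(th0)
        dx=R*(np.cos(a)-np.cos(b))+off[0]*i/n;dy=R*(np.sin(a)-np.sin(b))+off[1]*i/n
        out+= [round(-dx/1000,4)+0.,round(dy/1000,4)+0.,round((z0+(z1-z0)*i/n)/1000,4),0]
    print(out)
if __name__=="__main__": 
    a=[float(v) for v in sys.argv[1:]]
    arc(a[0],a[1],int(a[2]) if len(a)>2 else 12,*a[3:])
E
cat > st.py <<'E'
from cell import *
import numpy as np
s=read_state();p=s["tcp_pos"];f=s["force"]
import sys
c=np.array([512.5,-209.1]) if len(sys.argv)<3 else np.array([float(sys.argv[1]),float(sys.argv[2])])
d=p[:2]-c;r=np.linalg.norm(d);u=d/r;t=np.array([u[1],-u[0]])
print("t %.2f"%s["time"],"tcp",p.round(2),"F",f.round(2),"r %.2f th %.2f"%(r,np.degrees(np.arctan2(d[1],d[0]))%360),"Frad %.2f Ftan(cw) %.2f"%(f[:2]@u,f[:2]@t),"w",round(s["gripper_width"]*95.1,2),"tq",s["ft_torque"].round(3))
E
python3 arc.py 249 213 12
```

```text
[np.float64(0.0031), np.float64(0.0013), 0.0, 0, np.float64(0.0062), np.float64(0.0028), 0.0, 0, np.float64(0.0092), np.float64(0.0044), 0.0, 0, np.float64(0.0121), np.float64(0.0062), 0.0, 0, np.float64(0.0149), np.float64(0.0081), 0.0, 0, np.float64(0.0176), np.float64(0.0102), 0.0, 0, np.float64(0.0202), np.float64(0.0124), 0.0, 0, np.float64(0.0227), np.float64(0.0147), 0.0, 0, np.float64(0.025), np.float64(0.0172), 0.0, 0, np.float64(0.0272), np.float64(0.0198), 0.0, 0, np.float64(0.0293), np.float64(0.0225), 0.0, 0, np.float64(0.0312), np.float64(0.0253), 0.0, 0]
```

>>> {"method": "play_rows", "body": {"deltas": [0.0031,0.0013,0,0,0.0062,0.0028,0,0,0.0092,0.0044,0,0,0.0121,0.0062,0,0,0.0149,0.0081,0,0,0.0176,0.0102,0,0,0.0202,0.0124,0,0,0.0227,0.0147,0,0,0.025,0.0172,0,0,0.0272,0.0198,0,0,0.0293,0.0225,0,0,0.0312,0.0253,0,0]}}

```text
time: 5.45
tcp_pos: [457.7, -244.6, 81.6]
orientation: [[-1.0, -0.0, 0.0], [-0.0, 1.0, -0.0], [-0.0, -0.0, -1.0]]
force: [1.2, -0.2, 1.7]
gripper_width: 0.237
```

```bash
sed -i 's/round(-dx\/1000,4)+0.,round(dy\/1000,4)+0./float(round(-dx\/1000,4)+0.),float(round(dy\/1000,4)+0.)/;s/round((z0+/float(round((z0+/;s/)\/1000,4),0\]/)\/1000,4)),0]/' arc.py; python3 st.py; python3 arc.py 213 183 12
```

```text
t 5.45 tcp [ 457.66 -244.63   81.63] F [ 1.19 -0.16  1.68] r 65.34 th 212.94 Frad -0.91 Ftan(cw) -0.78 w 22.51 tq [ 0.05  -0.175 -0.036]
[0.0015, 0.0024, 0.0, 0, 0.0029, 0.0049, 0.0, 0, 0.0042, 0.0074, 0.0, 0, 0.0053, 0.01, 0.0, 0, 0.0064, 0.0126, 0.0, 0, 0.0073, 0.0153, 0.0, 0, 0.0081, 0.018, 0.0, 0, 0.0088, 0.0208, 0.0, 0, 0.0094, 0.0236, 0.0, 0, 0.0099, 0.0264, 0.0, 0, 0.0102, 0.0292, 0.0, 0, 0.0104, 0.032, 0.0, 0]
```

>>> {"method": "play_rows", "body": {"deltas": [0.0015,0.0024,0,0,0.0029,0.0049,0,0,0.0042,0.0074,0,0,0.0053,0.01,0,0,0.0064,0.0126,0,0,0.0073,0.0153,0,0,0.0081,0.018,0,0,0.0088,0.0208,0,0,0.0094,0.0236,0,0,0.0099,0.0264,0,0,0.0102,0.0292,0,0,0.0104,0.032,0,0]}}

```text
time: 6.65
tcp_pos: [447.3, -212.5, 81.6]
orientation: [[-1.0, -0.0, -0.0], [-0.0, 1.0, 0.0], [0.0, 0.0, -1.0]]
force: [-0.4, -1.5, 2.8]
gripper_width: 0.235
```

```bash
python3 st.py; python3 - <<'E'
from cell import *
from h import *
s=read_state(); w=capture("wrist")
cv2.imwrite("pics/w3.png",cv2.resize(w["frame"][150:290,200:400,::-1],None,fx=4,fy=4,interpolation=cv2.INTER_CUBIC))
c=capture("top")
cv2.imwrite("pics/t3.png",cv2.resize(c["frame"][170:260,195:345,::-1],None,fx=5,fy=5,interpolation=cv2.INTER_CUBIC))
E
```

```text
t 6.65 tcp [ 447.34 -212.51   81.58] F [-0.44 -1.45  2.77] r 65.25 th 183.00 Frad 0.52 Ftan(cw) -1.43 w 22.33 tq [-0.121  0.118 -0.066]
```

View pics/w3.png

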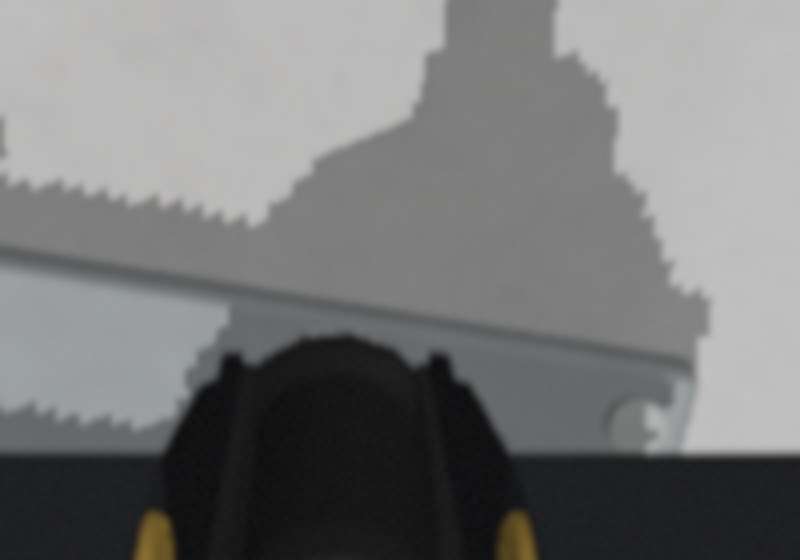

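The handle is held centrally between the fingers. Now I'll press gently to find where the ring's top is.

>>> {"method": "play_rows", "body": {"deltas": [0,0,0.001,0,0,0,0.002,0,0,0,0.002,0]}}

```text
time: 7.05
tcp_pos: [447.4, -212.8, 79.5]
orientation: [[-1.0, -0.0, -0.0], [-0.0, 1.0, 0.0], [0.0, 0.0, -1.0]]
force: [-1.8, 0.4, 3.8]
gripper_width: 0.235
```

```bash
python3 st.py
```

```text
t 7.05 tcp [ 447.38 -212.8    79.48] F [-1.76  0.41  3.76] r 65.23 th 183.25 Frad 1.74 Ftan(cw) 0.50 w 22.32 tq [0.042 0.197 0.041]
```

>>> {"method": "play_rows", "body": {"deltas": [0,0,0.0008,0,0,0,0.0016,0,0,0,0.0016,0]}}

```text
time: 7.35
tcp_pos: [447.4, -212.9, 78.2]
orientation: [[-1.0, -0.0, 0.0], [-0.0, 1.0, -0.0], [-0.0, -0.0, -1.0]]
force: [-2.6, 0.5, 7.6]
gripper_width: 0.234
```

```bash
python3 st.py
```

```text
t 7.35 tcp [ 447.38 -212.87   78.17] F [-2.64  0.55  7.64] r 65.22 th 183.31 Frad 2.60 Ftan(cw) 0.70 w 22.25 tq [0.087 0.433 0.024]
```

```bash
python3 arc.py 183 177 12 0.8
```

```text
[0.0, 0.0006, 0.0008, 0, 0.0, 0.0011, 0.0008, 0, 0.0001, 0.0017, 0.0008, 0, 0.0001, 0.0023, 0.0008, 0, 0.0001, 0.0028, 0.0008, 0, 0.0001, 0.0034, 0.0008, 0, 0.0001, 0.004, 0.0008, 0, 0.0001, 0.0045, 0.0008, 0, 0.0001, 0.0051, 0.0008, 0, 0.0, 0.0057, 0.0008, 0, 0.0, 0.0062, 0.0008, 0, 0.0, 0.0068, 0.0008, 0]
```

>>> {"method": "play_rows", "body": {"deltas": [0,0.0006,0.0008,0,0,0.0011,0.0008,0,0.0001,0.0017,0.0008,0,0.0001,0.0023,0.0008,0,0.0001,0.0028,0.0008,0,0.0001,0.0034,0.0008,0,0.0001,0.004,0.0008,0,0.0001,0.0045,0.0008,0,0.0001,0.0051,0.0008,0,0,0.0057,0.0008,0,0,0.0062,0.0008,0,0,0.0068,0.0008,0]}}

```text
time: 8.55
tcp_pos: [447.4, -206.2, 77.8]
orientation: [[-1.0, -0.0, 0.0], [-0.0, 1.0, -0.001], [-0.0, -0.001, -1.0]]
force: [-4.6, -0.4, 12.7]
gripper_width: 0.235
```

```bash
python3 st.py; python3 arc.py 177 171 12 0
```

```text
t 8.55 tcp [ 447.39 -206.25   77.84] F [-4.61 -0.4  12.75] r 65.17 th 177.49 Frad 4.59 Ftan(cw) -0.60 w 22.3 tq [-0.193  0.829  0.039]
[0.0, 0.0006, 0.0, 0, -0.0001, 0.0011, 0.0, 0, -0.0001, 0.0017, 0.0, 0, -0.0002, 0.0023, 0.0, 0, -0.0002, 0.0028, 0.0, 0, -0.0003, 0.0034, 0.0, 0, -0.0003, 0.004, 0.0, 0, -0.0004, 0.0045, 0.0, 0, -0.0005, 0.0051, 0.0, 0, -0.0005, 0.0056, 0.0, 0, -0.0006, 0.0062, 0.0, 0, -0.0007, 0.0068, 0.0, 0]
```

>>> {"method": "play_rows", "body": {"deltas": [0,0.0006,0,0,-0.0001,0.0011,0,0,-0.0001,0.0017,0,0,-0.0002,0.0023,0,0,-0.0002,0.0028,0,0,-0.0003,0.0034,0,0,-0.0003,0.004,0,0,-0.0004,0.0045,0,0,-0.0005,0.0051,0,0,-0.0005,0.0056,0,0,-0.0006,0.0062,0,0,-0.0007,0.0068,0,0]}}

```text
time: 9.75
tcp_pos: [448.0, -199.4, 77.8]
orientation: [[-1.0, -0.0, 0.0], [-0.0, 1.0, -0.0], [-0.0, -0.0, -1.0]]
force: [-5.1, 0.3, 14.2]
gripper_width: 0.235
```

```bash
python3 st.py; python3 arc.py 171 165 12 0
```

```text
t 9.75 tcp [ 448.02 -199.35   77.82] F [-5.12  0.27 14.16] r 65.21 th 171.40 Frad 5.10 Ftan(cw) -0.50 w 22.36 tq [-0.069  0.841  0.015]
[-0.0001, 0.0006, 0.0, 0, -0.0002, 0.0011, 0.0, 0, -0.0003, 0.0017, 0.0, 0, -0.0004, 0.0022, 0.0, 0, -0.0005, 0.0028, 0.0, 0, -0.0006, 0.0033, 0.0, 0, -0.0007, 0.0039, 0.0, 0, -0.0009, 0.0045, 0.0, 0, -0.001, 0.005, 0.0, 0, -0.0011, 0.0056, 0.0, 0, -0.0013, 0.0061, 0.0, 0, -0.0014, 0.0067, 0.0, 0]
```

>>> {"method": "play_rows", "body": {"deltas": [-0.0001,0.0006,0.0003,0,-0.0002,0.0011,0.0003,0,-0.0003,0.0017,0.0003,0,-0.0004,0.0022,0.0003,0,-0.0005,0.0028,0.0003,0]}}

```text
time: 10.25
tcp_pos: [448.5, -196.5, 77.7]
orientation: [[-1.0, -0.0, 0.0], [-0.0, 1.0, -0.0], [-0.0, -0.0, -1.0]]
force: [-6.3, -0.3, 16.8]
gripper_width: 0.232
```

```bash
python3 st.py; python3 arc.py 168.5 166 5 0
```

```text
t 10.25 tcp [ 448.49 -196.55   77.66] F [-6.32 -0.28 16.8 ] r 65.23 th 168.90 Frad 6.15 Ftan(cw) -1.49 w 22.08 tq [ 0.028  0.922 -0.021]
[-0.0001, 0.0006, 0.0, 0, -0.0002, 0.0011, 0.0, 0, -0.0004, 0.0017, 0.0, 0, -0.0005, 0.0022, 0.0, 0, -0.0006, 0.0028, 0.0, 0]
```

>>> {"method": "play_rows", "body": {"deltas": [-0.0001,0.0006,0,0,-0.0002,0.0011,0,0,-0.0004,0.0017,0,0,-0.0005,0.0022,0,0,-0.0006,0.0028,0,0]}}

```text
time: 10.75
tcp_pos: [449.1, -193.7, 77.7]
orientation: [[-1.0, -0.0, 0.0], [-0.0, 1.0, -0.0], [-0.0, -0.0, -1.0]]
force: [-5.7, 0.7, 17.1]
gripper_width: 0.235
```

```bash
python3 st.py; python3 arc.py 166 163.5 5 0
```

```text
t 10.75 tcp [ 449.12 -193.73   77.65] F [-5.72  0.66 17.06] r 65.21 th 166.37 Frad 5.71 Ftan(cw) -0.71 w 22.34 tq [ 0.013  0.96  -0.009]
[-0.0001, 0.0005, 0.0, 0, -0.0003, 0.0011, 0.0, 0, -0.0004, 0.0016, 0.0, 0, -0.0006, 0.0022, 0.0, 0, -0.0007, 0.0027, 0.0, 0]
```

>>> {"method": "play_rows", "body": {"deltas": [-0.0001,0.0005,0,0,-0.0003,0.0011,0,0,-0.0004,0.0016,0,0,-0.0006,0.0022,0,0,-0.0007,0.0027,0,0]}}

```text
time: 11.25
tcp_pos: [449.8, -191.0, 77.6]
orientation: [[-1.0, -0.0, 0.0], [-0.0, 1.0, -0.0], [-0.0, -0.0, -1.0]]
force: [-5.9, 0.4, 16.7]
gripper_width: 0.236
```

```bash
python3 st.py; python3 arc.py 163.5 161 5 0
```

```text
t 11.25 tcp [ 449.82 -190.99   77.64] F [-5.95  0.39 16.71] r 65.24 th 163.89 Frad 5.82 Ftan(cw) -1.27 w 22.49 tq [ 0.077  0.91  -0.017]
[-0.0002, 0.0005, 0.0, 0, -0.0003, 0.0011, 0.0, 0, -0.0005, 0.0016, 0.0, 0, -0.0007, 0.0022, 0.0, 0, -0.0009, 0.0027, 0.0, 0]
```

>>> {"method": "play_rows", "body": {"deltas": [-0.0002,0.0005,0,0,-0.0003,0.0011,0,0,-0.0005,0.0016,0,0,-0.0007,0.0022,0,0,-0.0009,0.0027,0,0]}}

```text
time: 11.75
tcp_pos: [450.7, -188.2, 77.6]
orientation: [[-1.0, -0.0, 0.0], [-0.0, 1.0, -0.0], [-0.0, -0.0, -1.0]]
force: [-5.9, 0.9, 16.2]
gripper_width: 0.238
```

```bash
python3 st.py; python3 arc.py 161 158.5 5 0
```

```text
t 11.75 tcp [ 450.71 -188.24   77.64] F [-5.89  0.95 16.22] r 65.22 th 161.34 Frad 5.88 Ftan(cw) -0.98 w 22.63 tq [0.078 0.926 0.014]
[-0.0002, 0.0005, 0.0, 0, -0.0004, 0.0011, 0.0, 0, -0.0006, 0.0016, 0.0, 0, -0.0008, 0.0021, 0.0, 0, -0.001, 0.0027, 0.0, 0]
```

>>> {"method": "play_rows", "body": {"deltas": [-0.0002,0.0005,0,0,-0.0004,0.0011,0,0,-0.0006,0.0016,0,0,-0.0008,0.0021,0,0,-0.001,0.0027,0,0]}}

```text
time: 12.25
tcp_pos: [451.7, -185.5, 77.6]
orientation: [[-1.0, -0.0, 0.0], [-0.0, 1.0, -0.0], [-0.0, -0.0, -1.0]]
force: [-5.4, 0.6, 16.0]
gripper_width: 0.234
```

```bash
python3 st.py; python3 arc.py 158.5 156 5 0
```

```text
t 12.25 tcp [ 451.69 -185.53   77.64] F [-5.44  0.56 16.04] r 65.22 th 158.82 Frad 5.28 Ftan(cw) -1.45 w 22.21 tq [ 0.066  0.881 -0.029]
[-0.0002, 0.0005, 0.0, 0, -0.0004, 0.0011, 0.0, 0, -0.0006, 0.0016, 0.0, 0, -0.0009, 0.0021, 0.0, 0, -0.0011, 0.0026, 0.0, 0]
```

>>> {"method": "play_rows", "body": {"deltas": [-0.0002,0.0005,0,0,-0.0004,0.0011,0,0,-0.0006,0.0016,0,0,-0.0009,0.0021,0,0,-0.0011,0.0026,0,0]}}

```text
time: 12.75
tcp_pos: [452.8, -182.9, 77.6]
orientation: [[-1.0, -0.0, 0.0], [-0.0, 1.0, -0.0], [-0.0, -0.0, -1.0]]
force: [-5.6, 0.9, 16.6]
gripper_width: 0.233
```

```bash
python3 st.py; python3 arc.py 156 153.5 5 0;  python3 - <<'E'
from cell import *
from h import *
c=capture("top")
cv2.imwrite("pics/t4.png",cv2.resize(c["frame"][170:260,195:345,::-1],None,fx=5,fy=5,interpolation=cv2.INTER_CUBIC))
c=capture("scene")
cv2.imwrite("pics/s4.png",cv2.resize(c["frame"][150:280,200:350,::-1],None,fx=4.5,fy=4.5,interpolation=cv2.INTER_CUBIC))
E
```

```text
t 12.75 tcp [ 452.8  -182.89   77.65] F [-5.65  0.91 16.61] r 65.20 th 156.30 Frad 5.54 Ftan(cw) -1.44 w 22.17 tq [0.178 0.885 0.018]
[-0.0002, 0.0005, 0.0, 0, -0.0005, 0.001, 0.0, 0, -0.0007, 0.0015, 0.0, 0, -0.001, 0.0021, 0.0, 0, -0.0012, 0.0026, 0.0, 0]
```

View pics/t4.png

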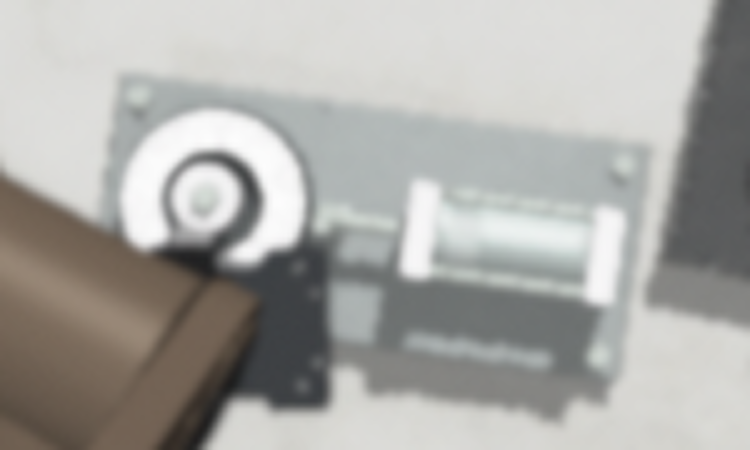

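View pics/s4.png

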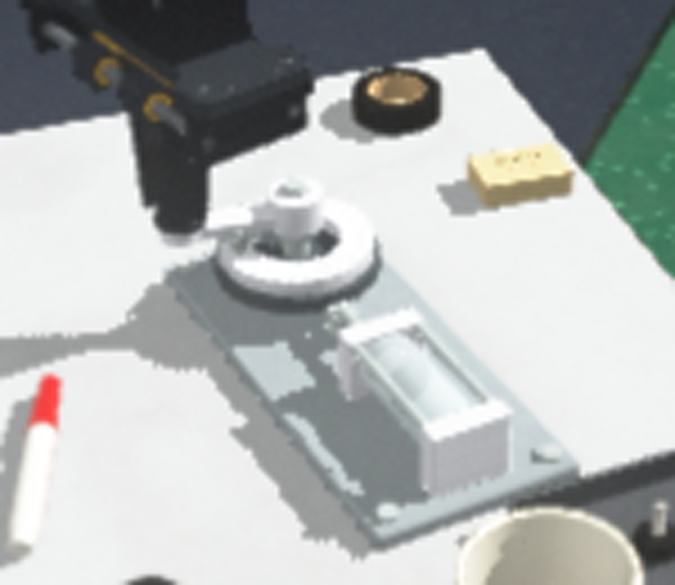

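>>> {"method": "play_rows", "body": {"deltas": [-0.0002,0.0005,0,0,-0.0005,0.001,0,0,-0.0007,0.0015,0,0,-0.001,0.0021,0,0,-0.0012,0.0026,0,0]}}

```text
time: 13.35
tcp_pos: [454.0, -180.3, 77.6]
orientation: [[-1.0, -0.0, 0.0], [-0.0, 1.0, -0.0], [-0.0, -0.0, -1.0]]
force: [-5.4, 1.1, 16.0]
gripper_width: 0.233
```

```bash
python3 st.py; python3 arc.py 153.5 170.5 12 0 ; python3 - <<'E'
from h import *
# slot angle where handle/arm obscures? reestimate slot from pic w2 zoom (4x, origin 230,190)
D=np.load("w2.npy",allow_pickle=True).item();w=D["w"];s=D["s"]
z=lambda x,y:((x+.5)/4-.5+230,(y+.5)/4-.5+190)
c=np.array([512.5,-209.1])
for p in [(522,45),(530,20),(527,20)]:
    q=onz(w,z(*p),48,s)[:2]-c;print(q,np.degrees(np.arctan2(q[1],q[0])),np.linalg.norm(q))
E
```

```text
t 13.35 tcp [ 454.   -180.26   77.62] F [-5.39  1.1  16.  ] r 65.22 th 153.76 Frad 5.33 Ftan(cw) -1.40 w 22.2 tq [0.233 0.884 0.03 ]
[0.0007, -0.0014, 0.0, 0, 0.0014, -0.0029, 0.0, 0, 0.002, -0.0044, 0.0, 0, 0.0026, -0.0059, 0.0, 0, 0.0031, -0.0074, 0.0, 0, 0.0036, -0.0089, 0.0, 0, 0.0041, -0.0105, 0.0, 0, 0.0046, -0.012, 0.0, 0, 0.005, -0.0136, 0.0, 0, 0.0053, -0.0151, 0.0, 0, 0.0057, -0.0167, 0.0, 0, 0.0059, -0.0183, 0.0, 0]
[-30.29046587   7.23165523] 166.5723512849015 31.141759105002656
[-35.80020705   8.59776351] 166.4956205004065 36.8181526173194
[-35.79846764   7.95327802] 167.4741466372054 36.67130917030837
```

The slot wasn't felt between 171° and 154°, so the first fast stretch (177° to 171°) is the one that wasn't sampled finely. I'll lift slightly, go back there and try again.

```bash
python3 arc.py 153.5 174.5 10 -1.6
```

```text
[0.001, -0.0022, -0.0016, 0, 0.002, -0.0043, -0.0016, 0, 0.0028, -0.0066, -0.0016, 0, 0.0036, -0.0088, -0.0016, 0, 0.0043, -0.0111, -0.0016, 0, 0.0049, -0.0134, -0.0016, 0, 0.0055, -0.0157, -0.0016, 0, 0.0059, -0.0181, -0.0016, 0, 0.0063, -0.0204, -0.0016, 0, 0.0065, -0.0228, -0.0016, 0]
```

>>> {"method": "play_rows", "body": {"deltas": [0,0,-0.0016,0,0.001,-0.0022,-0.0016,0,0.002,-0.0043,-0.0016,0,0.0028,-0.0066,-0.0016,0,0.0036,-0.0088,-0.0016,0,0.0043,-0.0111,-0.0016,0,0.0049,-0.0134,-0.0016,0,0.0055,-0.0157,-0.0016,0,0.0059,-0.0181,-0.0016,0,0.0063,-0.0204,-0.0016,0,0.0065,-0.0228,-0.0016,0]}}

```text
time: 14.45
tcp_pos: [447.5, -203.3, 78.5]
orientation: [[-1.0, -0.0, -0.0], [-0.0, 1.0, 0.0], [0.0, 0.0, -1.0]]
force: [-2.2, 1.3, 5.0]
gripper_width: 0.237
```

>>> {"method": "play_rows", "body": {"deltas": [0,0,0.0008,0,0,0,0.0016,0,0,0,0.0016,0]}}

```text
time: 14.75
tcp_pos: [447.6, -203.5, 77.6]
orientation: [[-1.0, -0.0, 0.0], [-0.0, 1.0, -0.001], [-0.0, -0.001, -1.0]]
force: [-6.3, -0.9, 17.4]
gripper_width: 0.234
```

```bash
python3 st.py
```

```text
t 14.75 tcp [ 447.58 -203.47   77.6 ] F [-6.27 -0.91 17.42] r 65.17 th 175.05 Frad 6.17 Ftan(cw) -1.44 w 22.28 tq [-0.036  1.063  0.029]
```

>>> {"method": "play_rows", "body": {"deltas": [0,0.0006,0,0,-0.0001,0.0011,0,0,-0.0001,0.0017,0,0,-0.0002,0.0023,0,0]}}

```text
time: 15.15
tcp_pos: [447.8, -201.2, 77.6]
orientation: [[-1.0, -0.0, 0.001], [-0.0, 1.0, -0.001], [-0.001, -0.001, -1.0]]
force: [-6.3, 0.3, 16.2]
gripper_width: 0.24
```

```bash
python3 st.py; python3 arc.py 172.5 181.5 7 -1.6
```

```text
t 15.15 tcp [ 447.8  -201.19   77.64] F [-6.28  0.33 16.2 ] r 65.18 th 173.03 Frad 6.28 Ftan(cw) -0.44 w 22.83 tq [-0.089  1.074 -0.026]
[0.0002, -0.0014, -0.0016, 0, 0.0003, -0.0029, -0.0016, 0, 0.0004, -0.0044, -0.0016, 0, 0.0005, -0.0058, -0.0016, 0, 0.0005, -0.0073, -0.0016, 0, 0.0006, -0.0087, -0.0016, 0, 0.0005, -0.0102, -0.0016, 0]
```

>>> {"method": "play_rows", "body": {"deltas": [0,0,-0.0016,0,0.0002,-0.0014,-0.0016,0,0.0003,-0.0029,-0.0016,0,0.0004,-0.0044,-0.0016,0,0.0005,-0.0058,-0.0016,0,0.0005,-0.0073,-0.0016,0,0.0006,-0.0087,-0.0016,0,0.0005,-0.0102,-0.0016,0,0.0005,-0.0102,-0.0006,0,0.0005,-0.0102,0,0,0.0005,-0.0102,0,0]}}

```text
time: 16.25
tcp_pos: [447.3, -211.3, 77.6]
orientation: [[-1.0, -0.0, 0.0], [-0.0, 1.0, -0.001], [-0.0, -0.001, -1.0]]
force: [-5.4, -0.8, 17.2]
gripper_width: 0.241
```

```bash
python3 st.py; python3 arc.py 181.5 179.5 4 0
```

```text
t 16.25 tcp [ 447.33 -211.31   77.59] F [-5.37 -0.75 17.2 ] r 65.20 th 181.94 Frad 5.39 Ftan(cw) -0.57 w 22.96 tq [0.041 1.025 0.073]
[0.0, 0.0006, 0.0, 0, 0.0, 0.0011, 0.0, 0, 0.0, 0.0017, 0.0, 0, 0.0, 0.0023, 0.0, 0]
```

>>> {"method": "play_rows", "body": {"deltas": [0,0.0006,0,0,0,0.0011,0,0,0,0.0017,0,0,0,0.0023,0,0]}}

```text
time: 16.65
tcp_pos: [447.3, -209.2, 77.6]
orientation: [[-1.0, -0.0, 0.001], [-0.0, 1.0, -0.001], [-0.001, -0.001, -1.0]]
force: [-6.9, -1.1, 16.2]
gripper_width: 0.235
```

```bash
python3 st.py
```

```text
t 16.65 tcp [ 447.32 -209.17   77.63] F [-6.9  -1.08 16.23] r 65.18 th 180.06 Frad 6.90 Ftan(cw) -1.07 w 22.36 tq [-0.254  1.112  0.   ]
```

>>> {"method": "play_rows", "body": {"deltas": [0,0.0006,0,0,0,0.0012,0,0,0,0.0017,0,0]}}

```text
time: 16.95
tcp_pos: [447.3, -207.5, 77.6]
orientation: [[-1.0, -0.0, 0.001], [-0.0, 1.0, -0.001], [-0.001, -0.001, -1.0]]
force: [-6.8, -1.1, 17.0]
gripper_width: 0.235
```

```bash
python3 st.py;  python3 - <<'E'
from cell import *
from h import *
c=capture("top")
cv2.imwrite("pics/t5.png",cv2.resize(c["frame"][170:260,195:345,::-1],None,fx=5,fy=5,interpolation=cv2.INTER_CUBIC))
c=capture("scene")
cv2.imwrite("pics/s5.png",cv2.resize(c["frame"][175:230,230:300,::-1],None,fx=9,fy=9,interpolation=cv2.INTER_CUBIC))
E
```

```text
t 16.95 tcp [ 447.34 -207.45   77.64] F [-6.81 -1.14 17.02] r 65.18 th 178.55 Frad 6.77 Ftan(cw) -1.31 w 22.38 tq [-0.191  1.059 -0.006]
```

View pics/t5.png

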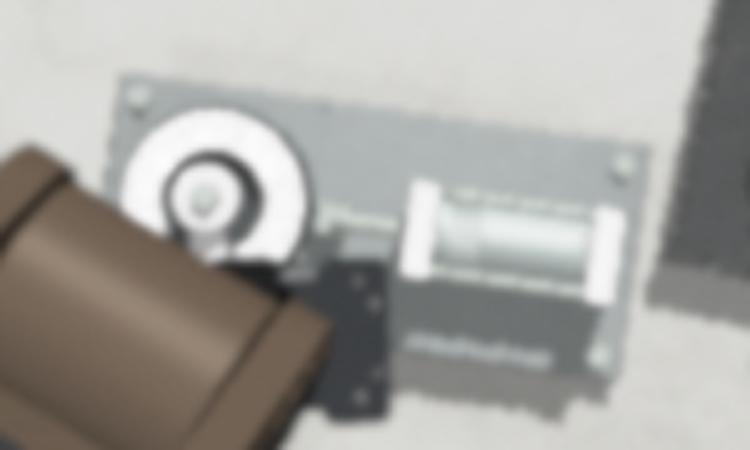

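View pics/s5.png

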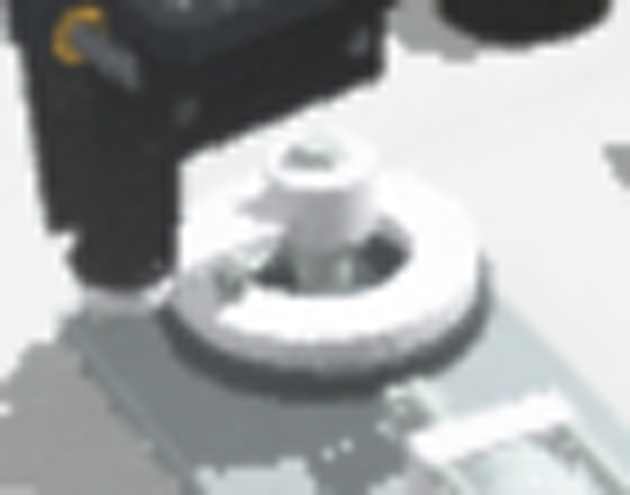

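```bash
python3 - <<'E'
from cell import *
from h import *
c=capture("scene")
f=c["frame"][:,:,::-1]; 
im=cv2.resize(f[185:225,235:290],None,fx=14,fy=14,interpolation=cv2.INTER_NEAREST)
C=np.array([512.5,-209.1])
def P(r,a,z): 
    return proj(c,[[C[0]+r*np.cos(np.radians(a)),C[1]+r*np.sin(np.radians(a)),z]])[0]
for a in range(140,260,10):
    for r in (26,44):
        q=(P(r,a,48)-[235,185]+.5)*14; cv2.circle(im,tuple(int(v) for v in q),2,(0,0,255),-1)
        if r==44: cv2.putText(im,str(a),tuple(int(v) for v in q),0,.4,(255,0,0))
for r in (26,44):
    q=(P(r,166.5,48)-[235,185]+.5)*14; cv2.circle(im,tuple(int(v) for v in q),4,(0,200,0),-1)
cv2.imwrite("pics/s6.png",im)
np.save("s6.npy",c,allow_pickle=True)
E
```

```text
(no output)
```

View pics/s6.png

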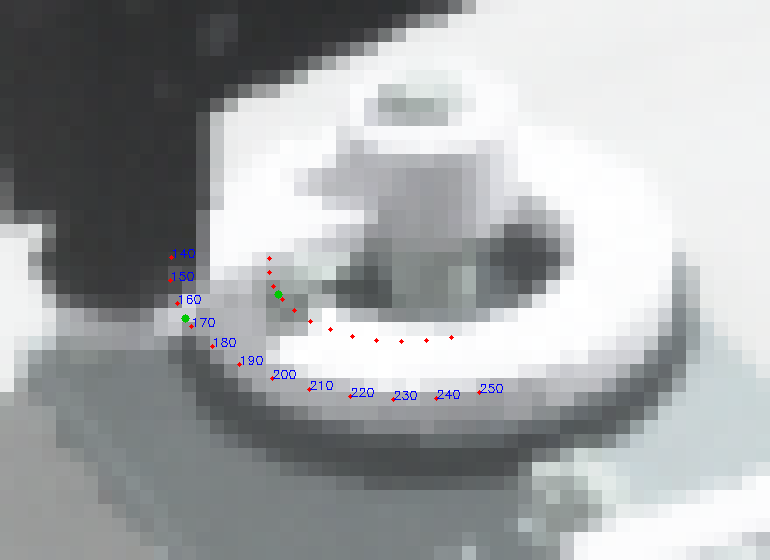

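```bash
python3 - <<'E'
from h import *
c=np.load("s6.npy",allow_pickle=True).item()
C=np.array([512.5,-209.1])
for a in range(150,200,5):
    p=np.array([[C[0]+35*np.cos(np.radians(a)),C[1]+35*np.sin(np.radians(a)),z] for z in (48,58)])
    print(a,((proj(c,p)-[235,185]+.5)*14).round(0).tolist())
E
```

```text
150 [[220.0, 277.0], [217.0, 231.0]]
155 [[222.0, 286.0], [219.0, 240.0]]
160 [[226.0, 295.0], [223.0, 249.0]]
165 [[230.0, 304.0], [228.0, 258.0]]
170 [[237.0, 313.0], [234.0, 266.0]]
175 [[245.0, 321.0], [242.0, 275.0]]
180 [[254.0, 328.0], [251.0, 282.0]]
185 [[264.0, 336.0], [261.0, 290.0]]
190 [[275.0, 343.0], [273.0, 296.0]]
195 [[288.0, 349.0], [285.0, 302.0]]
```

The scene view shows the steel dog peeking out beside the arm at zoom (287,300). That puts it at about 190° with the handle at 178.5°, so it trails the arm by roughly 11°. The handle therefore has to go a little past 154°.

```bash
python3 arc.py 178 153.5 10 -1.6
```

```text
[-0.0002, 0.0028, -0.0016, 0, -0.0004, 0.0055, -0.0016, 0, -0.0008, 0.0083, -0.0016, 0, -0.0013, 0.011, -0.0016, 0, -0.002, 0.0137, -0.0016, 0, -0.0027, 0.0164, -0.0016, 0, -0.0036, 0.0191, -0.0016, 0, -0.0045, 0.0217, -0.0016, 0, -0.0056, 0.0242, -0.0016, 0, -0.0068, 0.0267, -0.0016, 0]
```

>>> {"method": "play_rows", "body": {"deltas": [0,0,-0.0016,0,-0.0002,0.0028,-0.0016,0,-0.0004,0.0055,-0.0016,0,-0.0008,0.0083,-0.0016,0,-0.0013,0.011,-0.0016,0,-0.002,0.0137,-0.0016,0,-0.0027,0.0164,-0.0016,0,-0.0036,0.0191,-0.0016,0,-0.0045,0.0217,-0.0016,0,-0.0056,0.0242,-0.0016,0,-0.0068,0.0267,-0.0016,0]}}

```text
time: 18.2
tcp_pos: [454.2, -180.0, 78.5]
orientation: [[-1.0, -0.0, 0.0], [-0.0, 1.0, 0.0], [-0.0, 0.0, -1.0]]
force: [-2.3, 1.5, 5.0]
gripper_width: 0.235
```

>>> {"method": "play_rows", "body": {"deltas": [0,0,0.001,0,0,0,0.0018,0,0,0,0.0018,0]}}

```text
time: 18.5
tcp_pos: [454.2, -180.0, 77.5]
orientation: [[-1.0, -0.0, 0.0], [-0.0, 1.0, 0.0], [-0.0, 0.0, -1.0]]
force: [-5.2, 3.4, 19.4]
gripper_width: 0.237
```

```bash
python3 st.py;python3 arc.py 153.5 151.5 4
```

```text
t 18.50 tcp [ 454.17 -179.98   77.48] F [-5.2   3.44 19.44] r 65.19 th 153.47 Frad 6.19 Ftan(cw) 0.75 w 22.54 tq [ 0.572  0.901 -0.027]
[-0.0003, 0.0005, 0.0, 0, -0.0005, 0.001, 0.0, 0, -0.0008, 0.0015, 0.0, 0, -0.001, 0.002, 0.0, 0]
```

>>> {"method": "play_rows", "body": {"deltas": [-0.0003,0.0005,0,0,-0.0005,0.001,0,0,-0.0008,0.0015,0,0,-0.001,0.002,0,0]}}

```text
time: 18.9
tcp_pos: [455.1, -178.1, 77.5]
orientation: [[-1.0, -0.0, 0.0], [-0.0, 1.0, -0.0], [-0.0, -0.0, -1.0]]
force: [-6.4, 2.5, 18.1]
gripper_width: 0.232
```

```bash
python3 st.py;python3 arc.py 151.5 149.5 4
```

```text
t 18.90 tcp [ 455.11 -178.15   77.53] F [-6.39  2.51 18.08] r 65.20 th 151.66 Frad 6.82 Ftan(cw) -0.83 w 22.02 tq [ 0.205  1.009 -0.002]
[-0.0003, 0.0005, 0.0, 0, -0.0005, 0.001, 0.0, 0, -0.0008, 0.0015, 0.0, 0, -0.0011, 0.002, 0.0, 0]
```

>>> {"method": "play_rows", "body": {"deltas": [-0.0003,0.0005,0,0,-0.0005,0.001,0,0,-0.0008,0.0015,0,0,-0.0011,0.002,0,0]}}

```text
time: 19.3
tcp_pos: [456.3, -176.2, 77.5]
orientation: [[-1.0, -0.0, 0.0], [-0.0, 1.0, -0.0], [-0.0, -0.0, -1.0]]
force: [-5.7, 1.4, 18.3]
gripper_width: 0.234
```

```bash
python3 st.py;python3 arc.py 149.5 147.5 4;  python3 - <<'E'
from cell import *
from h import *
c=capture("scene")
f=c["frame"][:,:,::-1]
cv2.imwrite("pics/s7.png",cv2.resize(f[185:225,235:290],None,fx=14,fy=14,interpolation=cv2.INTER_NEAREST))
np.save("s7.npy",c,allow_pickle=True)
E
```

```text
t 19.30 tcp [ 456.25 -176.17   77.53] F [-5.72  1.39 18.26] r 65.18 th 149.65 Frad 5.64 Ftan(cw) -1.69 w 22.3 tq [ 0.27   0.969 -0.03 ]
[-0.0003, 0.0005, 0.0, 0, -0.0006, 0.001, 0.0, 0, -0.0009, 0.0015, 0.0, 0, -0.0012, 0.0019, 0.0, 0]
```

View pics/s7.png

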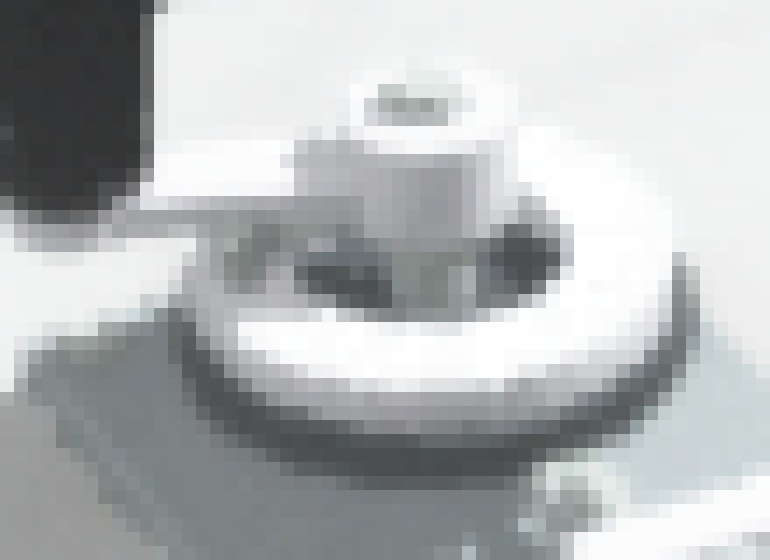

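```bash
python3 - <<'E'
from h import *
c=np.load("s7.npy",allow_pickle=True).item()
C=np.array([512.5,-209.1])
a0=cv2.imread("pics/scene0.png")
ims=[]
for f in (a0,c["frame"][:,:,::-1]):
  for dr in (0,1):
    im=cv2.resize(f[190:222,238:288],None,fx=8,fy=8,interpolation=cv2.INTER_CUBIC)
    # contrast
    if dr:
      for zz,col in ((48,(0,0,255)),(38,(255,0,0))):
        for r in (26,44):
          for tt in (-6,6):
            pass
        an=np.radians(166.5);u=np.array([np.cos(an),np.sin(an)]);v=np.array([-u[1],u[0]])
        for tt in (-6,6):
            L=[[*(C+u*r+v*tt),zz] for r in (25.3,43.6)]
            q=((proj(c,L)-[238,190]+.5)*8).astype(int)
            cv2.line(im,tuple(map(int,q[0])),tuple(map(int,q[1])),col,1)
    ims.append(im)
cv2.imwrite("pics/cmp.png",np.vstack([np.hstack(ims[:2]),np.hstack(ims[2:])]))
E
```

```text
(no output)
```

View pics/cmp.png

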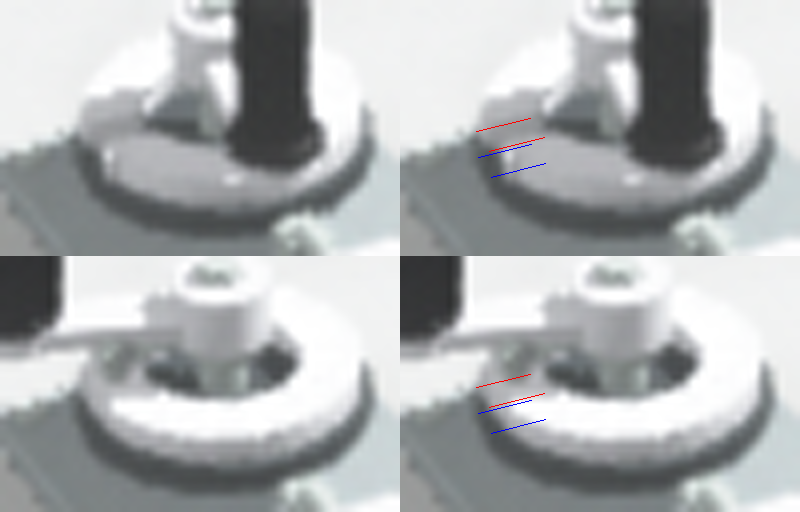

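The ring's left rim looks unbroken now, so the flywheel may have been dragged along. I'll lift the crank and go back to 247°, where the wrist camera can see the slot.

```bash
python3 arc.py 149.5 247 11 -4.5
```

```text
[0.0044, -0.009, -0.0045, 0, 0.0074, -0.0186, -0.0045, 0, 0.0088, -0.0286, -0.0045, 0, 0.0088, -0.0386, -0.0045, 0, 0.0071, -0.0485, -0.0045, 0, 0.004, -0.0581, -0.0045, 0, -0.0006, -0.067, -0.0045, 0, -0.0065, -0.0751, -0.0045, 0, -0.0136, -0.0822, -0.0045, 0, -0.0217, -0.0882, -0.0045, 0, -0.0306, -0.0928, -0.0045, 0]
```

>>> {"method": "play_rows", "body": {"deltas": [0,0,-0.0045,0,0.0044,-0.009,-0.0045,0,0.0074,-0.0186,-0.0045,0,0.0088,-0.0286,-0.0045,0,0.0088,-0.0386,-0.0045,0,0.0071,-0.0485,-0.0045,0,0.004,-0.0581,-0.0045,0,-0.0006,-0.067,-0.0045,0,-0.0065,-0.0751,-0.0045,0,-0.0136,-0.0822,-0.0045,0,-0.0217,-0.0882,-0.0045,0,-0.0306,-0.0928,-0.0045,0]}}

```text
time: 20.55
tcp_pos: [487.5, -269.5, 81.1]
orientation: [[-1.0, -0.0, -0.0], [-0.0, 1.0, 0.0], [0.0, 0.0, -1.0]]
force: [0.4, 1.6, 1.1]
gripper_width: 0.234
```

```bash
python3 st.py;  python3 - <<'E'
from cell import *
from h import *
s=read_state();w=capture("wrist")
cv2.imwrite("pics/w8.png",w["frame"][:,:,::-1])
np.save("w8.npy",dict(w=w,s=s),allow_pickle=True)
c=capture("top")
cv2.imwrite("pics/t8.png",cv2.resize(c["frame"][170:260,195:345,::-1],None,fx=5,fy=5,interpolation=cv2.INTER_CUBIC))
E
```

```text
t 20.55 tcp [ 487.5  -269.47   81.12] F [0.42 1.58 1.12] r 65.34 th 247.50 Frad -1.62 Ftan(cw) 0.21 w 22.22 tq [ 0.451 -0.08   0.022]
```

View pics/w8.png

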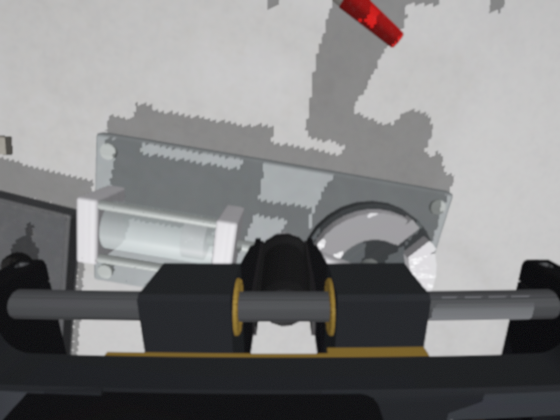

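View pics/t8.png

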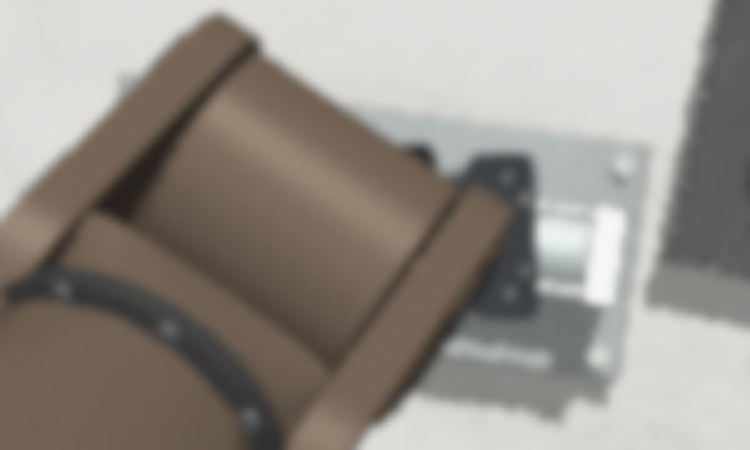

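The wrist view shows the slot has moved: it's now at about (415,248), so pressing dragged the flywheel clockwise. I'll measure it.

```bash
python3 - <<'E'
from h import *
D=np.load("w8.npy",allow_pickle=True).item();w=D["w"];s=D["s"]
cv2.imwrite("pics/w8z.png",cv2.resize(w["frame"][195:275,300:450,::-1],None,fx=5,fy=5,interpolation=cv2.INTER_CUBIC))
C=np.array([512.5,-209.1])
im=cv2.resize(w["frame"][195:275,300:450,::-1],None,fx=5,fy=5,interpolation=cv2.INTER_CUBIC)
for a in range(130,240,5):
  for r in (26,44):
    q=(proj(w,[[C[0]+r*np.cos(np.radians(a)),C[1]+r*np.sin(np.radians(a)),48]],s)[0]-[300,195]+.5)*5
    cv2.circle(im,tuple(map(int,q)),2,(0,0,255),-1)
    if r==44 and a%10==0: cv2.putText(im,str(a),tuple(map(int,q)),0,.45,(255,0,0))
cv2.imwrite("pics/w8z.png",im)
E
```

```text
(no output)
```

View pics/w8z.png

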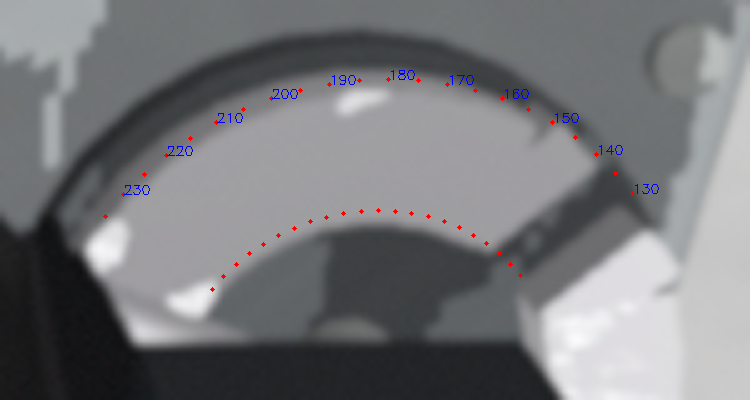

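```bash
python3 - <<'E'
from h import *
C=np.array([512.5,-209.1]); pol=lambda r,a,z:[C[0]+r*np.cos(np.radians(a)),C[1]+r*np.sin(np.radians(a)),z]
D=np.load("w8.npy",allow_pickle=True).item();w=D["w"];s=D["s"]
z=lambda x,y:((x+.5)/5-.5+300,(y+.5)/5-.5+195)
for p in [(597,167),(503,248),(648,233),(537,302),(570,237)]:
    q=onz(w,z(*p),48,s)[:2]-C; print(p,q,np.degrees(np.arctan2(q[1],q[0])),np.linalg.norm(q))
out=[]
for n,h in (("s6",178.5),("s7",149.65)):
    c=np.load(n+".npy",allow_pickle=True).item()
    # ring silhouette
    q=proj(c,[pol(44,a,48) for a in range(0,360,2)]);print(n,"ring cols",q[:,0].min(),q[:,0].max(),"rows",q[:,1].min(),q[:,1].max())
    q=proj(c,[pol(48,a,28) for a in range(0,360,2)]);print("fly rows max",q[:,1].max(),q[:,0].min(),q[:,0].max())
    print("shaft top",proj(c,[pol(0,0,90)]))
    f=c["frame"].astype(int);
    print("row 215",f[212,240:292].mean(1).round().astype(int).tolist())
    out.append(cv2.resize(f[195:215,242:272,::-1].astype(np.uint8),None,fx=26,fy=14,interpolation=cv2.INTER_CUBIC))
cv2.imwrite("pics/dogs.png",np.vstack(out))
E
```

```text
(597, 167) [-31.9578444   28.59611355] 138.1775870635847 42.884047488703615
(503, 248) [-20.61330305  17.21704915] 140.13002746682045 26.857681280801483
(648, 233) [-22.67833855  36.55650804] 121.81397173639577 43.019592273698265
(537, 302) [-12.82587971  22.6196333 ] 119.55428633303002 26.002903697981928
(570, 237) [-22.14768137  26.07802316] 130.3407545642114 34.21378497434251
s6 ring cols 246.6454450500188 281.1577806133083 rows 193.79027635456714 213.05051744096502
fly rows max 220.54139052209447 245.52268514921656 282.80373605058594
shaft top [[263.3492042  189.16837208]]
row 215 [128, 125, 126, 127, 127, 127, 127, 125, 105, 83, 84, 93, 128, 164, 172, 175, 175, 186, 191, 197, 212, 229, 240, 233, 245, 229, 226, 226, 223, 201, 182, 186, 171, 177, 189, 193, 191, 189, 162, 125, 107, 97, 115, 165, 205, 211, 211, 210, 210, 214, 229, 237]
s7 ring cols 246.6454450500188 281.1577806133083 rows 193.79027635456714 213.05051744096502
fly rows max 220.54139052209447 245.52268514921656 282.80373605058594
shaft top [[263.3492042  189.16837208]]
row 215 [128, 127, 126, 127, 127, 126, 127, 125, 104, 84, 83, 95, 130, 164, 172, 171, 180, 188, 185, 195, 223, 220, 229, 239, 236, 227, 226, 225, 223, 214, 226, 189, 169, 181, 186, 186, 190, 192, 159, 116, 108, 99, 118, 179, 208, 209, 211, 209, 211, 215, 229, 237]
```

View pics/dogs.png

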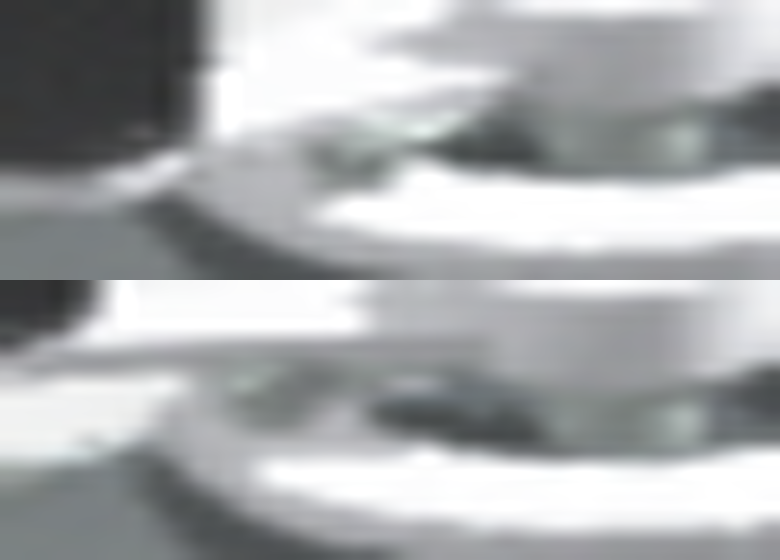

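The slot's edges average to 130.0°. The dog trails the handle by about 11.5°, so the handle should be near 119°. Sweeping under pressure drags the flywheel, so from here I'll hop: lift, place, press.

```bash
python3 arc.py 247 119 12 0 
```

```text
[0.0106, 0.0057, 0.0, 0, 0.02, 0.0133, 0.0, 0, 0.0278, 0.0226, 0.0, 0, 0.0338, 0.033, 0.0, 0, 0.0378, 0.0445, 0.0, 0, 0.0395, 0.0564, 0.0, 0, 0.039, 0.0685, 0.0, 0, 0.0363, 0.0803, 0.0, 0, 0.0315, 0.0913, 0.0, 0, 0.0246, 0.1013, 0.0, 0, 0.0161, 0.1099, 0.0, 0, 0.0061, 0.1167, 0.0, 0]
```

>>> {"method": "play_rows", "body": {"deltas": [0.0106,0.0057,0,0,0.02,0.0133,0,0,0.0278,0.0226,0,0,0.0338,0.033,0,0,0.0378,0.0445,0,0,0.0395,0.0564,0,0,0.039,0.0685,0,0,0.0363,0.0803,0,0,0.0315,0.0913,0,0,0.0246,0.1013,0,0,0.0161,0.1099,0,0,0.0061,0.1167,0,0]}}

```text
time: 21.85
tcp_pos: [481.5, -151.6, 81.1]
orientation: [[-1.0, -0.001, -0.0], [-0.001, 1.0, 0.0], [0.0, 0.0, -1.0]]
force: [0.6, -2.0, 2.3]
gripper_width: 0.235
```

>>> {"method": "play_rows", "body": {"deltas": [0,0,0.0015,0,0,0,0.003,0,0,0,0.004,0,0,0,0.004,0]}}

```text
time: 22.25
tcp_pos: [480.3, -152.5, 77.0]
orientation: [[-1.0, 0.0, -0.001], [0.0, 1.0, 0.001], [0.001, 0.001, -1.0]]
force: [-0.8, 2.3, 4.6]
gripper_width: 0.239
```

```bash
python3 st.py;  python3 - <<'E'
from cell import *
from h import *
s=read_state();w=capture("wrist")
cv2.imwrite("pics/w9.png",w["frame"][:,:,::-1])
np.save("w9.npy",dict(w=w,s=s),allow_pickle=True)
c=capture("scene");np.save("s9.npy",c,allow_pickle=True)
f=c["frame"][:,:,::-1]
cv2.imwrite("pics/s9.png",cv2.resize(f[185:225,235:290],None,fx=14,fy=14,interpolation=cv2.INTER_CUBIC))
E
```

```text
t 22.25 tcp [ 480.26 -152.47   77.02] F [-0.8   2.26  4.63] r 65.16 th 119.65 Frad 2.36 Ftan(cw) 0.43 w 22.73 tq [ 0.145  0.07  -0.048]
```

View pics/s9.png

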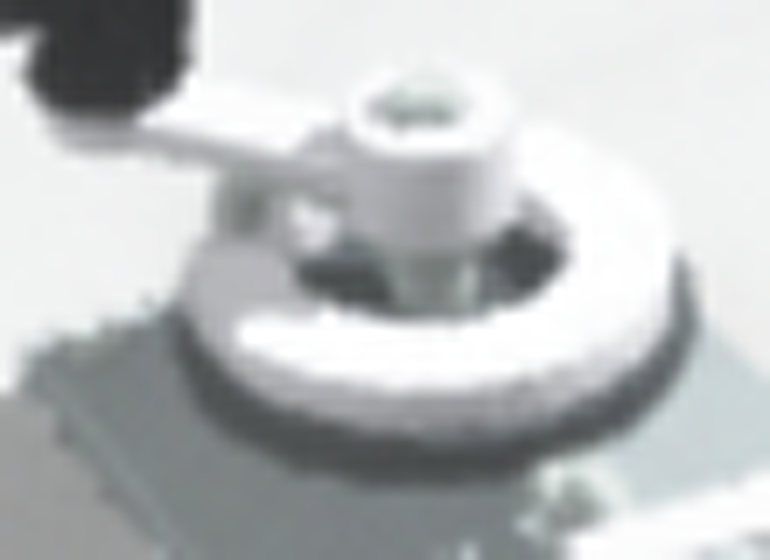

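View pics/w9.png

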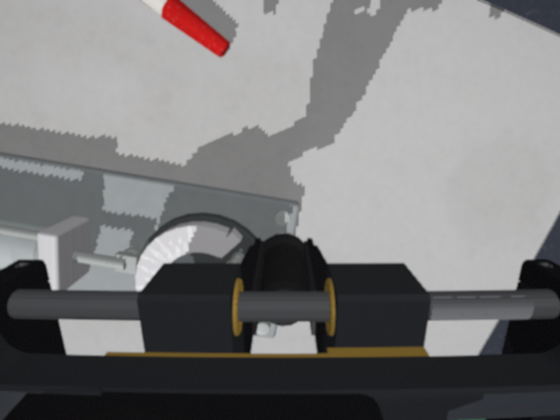

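Depth is 4.6 mm with only the spring force showing (4.6 N), and before it was blocked at 3.9 mm with 16 N. The dog is in the slot, so I'll press further.

>>> {"method": "play_rows", "body": {"deltas": [0,0,0.001,0,0,0,0.002,0,0,0,0.002,0]}}

```text
time: 22.65
tcp_pos: [480.5, -152.4, 75.1]
orientation: [[-1.0, -0.0, -0.0], [-0.0, 1.0, 0.0], [0.0, 0.0, -1.0]]
force: [-1.3, 2.0, 5.5]
gripper_width: 0.235
```

```bash
python3 st.py
```

```text
t 22.65 tcp [ 480.46 -152.37   75.14] F [-1.32  1.96  5.46] r 65.15 th 119.45 Frad 2.35 Ftan(cw) -0.18 w 22.38 tq [0.122 0.224 0.016]
```

>>> {"method": "play_rows", "body": {"deltas": [0,0,0.001,0,0,0,0.002,0,0,0,0.003,0,0,0,0.003,0]}}

```text
time: 23.05
tcp_pos: [480.5, -152.4, 72.2]
orientation: [[-1.0, -0.0, -0.0], [-0.0, 1.0, 0.0], [0.0, 0.0, -1.0]]
force: [-1.5, 1.1, 6.6]
gripper_width: 0.238
```

```bash
python3 st.py
```

```text
t 23.05 tcp [ 480.46 -152.38   72.2 ] F [-1.47  1.06  6.62] r 65.14 th 119.46 Frad 1.65 Ftan(cw) -0.75 w 22.61 tq [0.137 0.28  0.052]
```

Well engaged at 9.4 mm. Cranking next, in 60° calls; six lists repeat for each turn.

```bash
for a in 119 59 -1 -61 -121 -181; do python3 arc.py $a $((a-60)) 12 0 ; done
```

```text
[-0.0051, 0.0025, 0.0, 0, -0.0104, 0.0046, 0.0, 0, -0.0158, 0.0062, 0.0, 0, -0.0213, 0.0073, 0.0, 0, -0.027, 0.008, 0.0, 0, -0.0326, 0.0081, 0.0, 0, -0.0383, 0.0078, 0.0, 0, -0.0439, 0.007, 0.0, 0, -0.0494, 0.0056, 0.0, 0, -0.0548, 0.0038, 0.0, 0, -0.06, 0.0016, 0.0, 0, -0.065, -0.0011, 0.0, 0]
[-0.0047, -0.0031, 0.0, 0, -0.0092, -0.0067, 0.0, 0, -0.0133, -0.0106, 0.0, 0, -0.017, -0.0148, 0.0, 0, -0.0204, -0.0194, 0.0, 0, -0.0234, -0.0242, 0.0, 0, -0.0259, -0.0293, 0.0, 0, -0.028, -0.0346, 0.0, 0, -0.0296, -0.04, 0.0, 0, -0.0307, -0.0455, 0.0, 0, -0.0314, -0.0512, 0.0, 0, -0.0315, -0.0569, 0.0, 0]
[0.0003, -0.0057, 0.0, 0, 0.0012, -0.0113, 0.0, 0, 0.0025, -0.0168, 0.0, 0, 0.0043, -0.0222, 0.0, 0, 0.0066, -0.0274, 0.0, 0, 0.0093, -0.0323, 0.0, 0, 0.0124, -0.0371, 0.0, 0, 0.0159, -0.0415, 0.0, 0, 0.0198, -0.0456, 0.0, 0, 0.0241, -0.0494, 0.0, 0, 0.0286, -0.0528, 0.0, 0, 0.0335, -0.0557, 0.0, 0]
[0.0051, -0.0025, 0.0, 0, 0.0104, -0.0046, 0.0, 0, 0.0158, -0.0062, 0.0, 0, 0.0213, -0.0073, 0.0, 0, 0.027, -0.008, 0.0, 0, 0.0326, -0.0081, 0.0, 0, 0.0383, -0.0078, 0.0, 0, 0.0439, -0.007, 0.0, 0, 0.0494, -0.0056, 0.0, 0, 0.0548, -0.0038, 0.0, 0, 0.06, -0.0016, 0.0, 0, 0.065, 0.0011, 0.0, 0]
[0.0047, 0.0031, 0.0, 0, 0.0092, 0.0067, 0.0, 0, 0.0133, 0.0106, 0.0, 0, 0.017, 0.0148, 0.0, 0, 0.0204, 0.0194, 0.0, 0, 0.0234, 0.0242, 0.0, 0, 0.0259, 0.0293, 0.0, 0, 0.028, 0.0346, 0.0, 0, 0.0296, 0.04, 0.0, 0, 0.0307, 0.0455, 0.0, 0, 0.0314, 0.0512, 0.0, 0, 0.0315, 0.0569, 0.0, 0]
[-0.0003, 0.0057, 0.0, 0, -0.0012, 0.0113, 0.0, 0, -0.0025, 0.0168, 0.0, 0, -0.0043, 0.0222, 0.0, 0, -0.0066, 0.0274, 0.0, 0, -0.0093, 0.0323, 0.0, 0, -0.0124, 0.0371, 0.0, 0, -0.0159, 0.0415, 0.0, 0, -0.0198, 0.0456, 0.0, 0, -0.0241, 0.0494, 0.0, 0, -0.0286, 0.0528, 0.0, 0, -0.0335, 0.0557, 0.0, 0]
```

>>> {"method": "play_rows", "body": {"deltas": [-0.0051,0.0025,0,0,-0.0104,0.0046,0,0,-0.0158,0.0062,0,0,-0.0213,0.0073,0,0,-0.027,0.008,0,0,-0.0326,0.0081,0,0,-0.0383,0.0078,0,0,-0.0439,0.007,0,0,-0.0494,0.0056,0,0,-0.0548,0.0038,0,0,-0.06,0.0016,0,0,-0.065,-0.0011,0,0]}}

```text
time: 24.25
tcp_pos: [544.8, -152.7, 72.1]
orientation: [[-1.0, -0.0, -0.003], [-0.0, 1.0, 0.002], [0.003, 0.002, -1.0]]
force: [-5.5, 6.9, 8.6]
gripper_width: 0.235
```

```bash
python3 st.py
```

```text
t 24.25 tcp [ 544.79 -152.73   72.1 ] F [-5.5   6.88  8.63] r 64.96 th 60.20 Frad 3.23 Ftan(cw) -8.19 w 22.38 tq [0.944 0.94  0.06 ]
```

The tangential load is 8.2 N, which fits the compression load. Continuing.

>>> {"method": "play_rows", "body": {"deltas": [-0.0047,-0.0031,0,0,-0.0092,-0.0067,0,0,-0.0133,-0.0106,0,0,-0.017,-0.0148,0,0,-0.0204,-0.0194,0,0,-0.0234,-0.0242,0,0,-0.0259,-0.0293,0,0,-0.028,-0.0346,0,0,-0.0296,-0.04,0,0,-0.0307,-0.0455,0,0,-0.0314,-0.0512,0,0,-0.0315,-0.0569,0,0]}}

```text
time: 25.45
tcp_pos: [577.4, -209.6, 72.2]
orientation: [[-1.0, -0.0, 0.0], [-0.0, 1.0, 0.001], [-0.0, 0.001, -1.0]]
force: [1.2, 6.5, 5.6]
gripper_width: 0.236
```

```bash
python3 st.py
```

```text
t 25.45 tcp [ 577.38 -209.6    72.22] F [1.25 6.53 5.58] r 64.88 th 359.56 Frad 1.20 Ftan(cw) -6.54 w 22.43 tq [ 1.209 -0.162  0.025]
```

>>> {"method": "play_rows", "body": {"deltas": [0.0003,-0.0057,0,0,0.0012,-0.0113,0,0,0.0025,-0.0168,0,0,0.0043,-0.0222,0,0,0.0066,-0.0274,0,0,0.0093,-0.0323,0,0,0.0124,-0.0371,0,0,0.0159,-0.0415,0,0,0.0198,-0.0456,0,0,0.0241,-0.0494,0,0,0.0286,-0.0528,0,0,0.0335,-0.0557,0,0]}}

```text
time: 26.65
tcp_pos: [542.9, -266.9, 72.4]
orientation: [[-1.0, -0.0, -0.001], [-0.0, 1.0, -0.0], [0.001, -0.0, -1.0]]
force: [-5.4, -2.7, 7.9]
gripper_width: 0.236
```

```bash
python3 st.py
```

```text
t 26.65 tcp [ 542.91 -266.9    72.38] F [-5.44 -2.68  7.91] r 65.31 th 297.75 Frad -0.16 Ftan(cw) 6.07 w 22.41 tq [-0.446  0.978 -0.009]
```

>>> {"method": "play_rows", "body": {"deltas": [0.0051,-0.0025,0,0,0.0104,-0.0046,0,0,0.0158,-0.0062,0,0,0.0213,-0.0073,0,0,0.027,-0.008,0,0,0.0326,-0.0081,0,0,0.0383,-0.0078,0,0,0.0439,-0.007,0,0,0.0494,-0.0056,0,0,0.0548,-0.0038,0,0,0.06,-0.0016,0,0,0.065,0.0011,0,0]}}

```text
time: 27.85
tcp_pos: [478.3, -264.9, 72.4]
orientation: [[-1.0, 0.0, 0.0], [0.0, 1.0, 0.0], [-0.0, 0.0, -1.0]]
force: [-0.4, 2.3, 6.9]
gripper_width: 0.238
```

```bash
python3 st.py
```

```text
t 27.85 tcp [ 478.35 -264.95   72.39] F [-0.43  2.32  6.88] r 65.46 th 238.55 Frad -1.75 Ftan(cw) 1.58 w 22.63 tq [0.44  0.053 0.007]
```

>>> {"method": "play_rows", "body": {"deltas": [0.0047,0.0031,0,0,0.0092,0.0067,0,0,0.0133,0.0106,0,0,0.017,0.0148,0,0,0.0204,0.0194,0,0,0.0234,0.0242,0,0,0.0259,0.0293,0,0,0.028,0.0346,0,0,0.0296,0.04,0,0,0.0307,0.0455,0,0,0.0314,0.0512,0,0,0.0315,0.0569,0,0]}}

```text
time: 29.05
tcp_pos: [447.2, -208.3, 72.4]
orientation: [[-1.0, 0.0, 0.0], [0.0, 1.0, -0.001], [-0.0, -0.001, -1.0]]
force: [-1.7, -1.8, 6.3]
gripper_width: 0.234
```

```bash
python3 st.py
```

```text
t 29.05 tcp [ 447.16 -208.32   72.44] F [-1.69 -1.77  6.27] r 65.34 th 179.32 Frad 1.67 Ftan(cw) -1.79 w 22.29 tq [-0.336  0.291 -0.001]
```

The first turn is nearly done and still engaged (depth about 9.2 mm, spring about 6.3 N). Continuing into the second.

>>> {"method": "play_rows", "body": {"deltas": [-0.0003,0.0057,0,0,-0.0012,0.0113,0,0,-0.0025,0.0168,0,0,-0.0043,0.0222,0,0,-0.0066,0.0274,0,0,-0.0093,0.0323,0,0,-0.0124,0.0371,0,0,-0.0159,0.0415,0,0,-0.0198,0.0456,0,0,-0.0241,0.0494,0,0,-0.0286,0.0528,0,0,-0.0335,0.0557,0,0]}}

```text
time: 30.25
tcp_pos: [480.5, -152.3, 72.3]
orientation: [[-1.0, -0.0, -0.0], [-0.0, 1.0, 0.0], [0.0, 0.0, -1.0]]
force: [-2.3, 0.8, 8.0]
gripper_width: 0.235
```

```bash
python3 st.py
```

```text
t 30.25 tcp [ 480.51 -152.26   72.35] F [-2.26  0.79  8.03] r 65.22 th 119.37 Frad 1.79 Ftan(cw) -1.58 w 22.31 tq [-0.003  0.464 -0.006]
```

>>> {"method": "play_rows", "body": {"deltas": [-0.0051,0.0025,0,0,-0.0104,0.0046,0,0,-0.0158,0.0062,0,0,-0.0213,0.0073,0,0,-0.027,0.008,0,0,-0.0326,0.0081,0,0,-0.0383,0.0078,0,0,-0.0439,0.007,0,0,-0.0494,0.0056,0,0,-0.0548,0.0038,0,0,-0.06,0.0016,0,0,-0.065,-0.0011,0,0]}}

```text
time: 31.45
tcp_pos: [544.9, -152.7, 72.3]
orientation: [[-1.0, -0.0, -0.002], [-0.0, 1.0, 0.001], [0.002, 0.001, -1.0]]
force: [-5.0, 6.5, 10.0]
gripper_width: 0.238
```

```bash
python3 st.py
```

```text
t 31.45 tcp [ 544.94 -152.73   72.26] F [-5.01  6.52  9.96] r 65.04 th 60.08 Frad 3.15 Ftan(cw) -7.59 w 22.63 tq [ 1.033  0.886 -0.01 ]
```

>>> {"method": "play_rows", "body": {"deltas": [-0.0047,-0.0031,0,0,-0.0092,-0.0067,0,0,-0.0133,-0.0106,0,0,-0.017,-0.0148,0,0,-0.0204,-0.0194,0,0,-0.0234,-0.0242,0,0,-0.0259,-0.0293,0,0,-0.028,-0.0346,0,0,-0.0296,-0.04,0,0,-0.0307,-0.0455,0,0,-0.0314,-0.0512,0,0,-0.0315,-0.0569,0,0]}}

```text
time: 32.65
tcp_pos: [577.5, -209.6, 72.4]
orientation: [[-1.0, -0.0, 0.0], [-0.0, 1.0, 0.001], [-0.0, 0.001, -1.0]]
force: [0.0, 6.4, 7.3]
gripper_width: 0.24
```

```bash
python3 st.py
```

```text
t 32.65 tcp [ 577.47 -209.65   72.4 ] F [0.03 6.39 7.26] r 64.97 th 359.52 Frad -0.02 Ftan(cw) -6.39 w 22.78 tq [ 1.246 -0.13   0.011]
```

>>> {"method": "play_rows", "body": {"deltas": [0.0003,-0.0057,0,0,0.0012,-0.0113,0,0,0.0025,-0.0168,0,0,0.0043,-0.0222,0,0,0.0066,-0.0274,0,0,0.0093,-0.0323,0,0,0.0124,-0.0371,0,0,0.0159,-0.0415,0,0,0.0198,-0.0456,0,0,0.0241,-0.0494,0,0,0.0286,-0.0528,0,0,0.0335,-0.0557,0,0]}}

```text
time: 33.85
tcp_pos: [542.9, -266.9, 72.4]
orientation: [[-1.0, -0.0, -0.001], [-0.0, 1.0, -0.0], [0.001, -0.0, -1.0]]
force: [-5.2, -3.0, 7.2]
gripper_width: 0.235
```

```bash
python3 st.py
```

```text
t 33.85 tcp [ 542.9  -266.88   72.39] F [-5.17 -2.98  7.23] r 65.29 th 297.76 Frad 0.23 Ftan(cw) 5.96 w 22.38 tq [-0.356  1.037 -0.044]
```

>>> {"method": "play_rows", "body": {"deltas": [0.0051,-0.0025,0,0,0.0104,-0.0046,0,0,0.0158,-0.0062,0,0,0.0213,-0.0073,0,0,0.027,-0.008,0,0,0.0326,-0.0081,0,0,0.0383,-0.0078,0,0,0.0439,-0.007,0,0,0.0494,-0.0056,0,0,0.0548,-0.0038,0,0,0.06,-0.0016,0,0,0.065,0.0011,0,0]}}

```text
time: 35.05
tcp_pos: [478.4, -265.0, 72.4]
orientation: [[-1.0, 0.0, 0.0], [0.0, 1.0, 0.0], [-0.0, 0.0, -1.0]]
force: [-0.6, 1.5, 7.5]
gripper_width: 0.232
```

```bash
python3 st.py; python3 arc.py -121 -200.5 12; python3 arc.py -121 -193 12
```

```text
t 35.05 tcp [ 478.36 -264.96   72.42] F [-0.58  1.53  7.53] r 65.47 th 238.57 Frad -1.00 Ftan(cw) 1.30 w 22.07 tq [0.469 0.061 0.042]
[0.0062, 0.0042, 0.0, 0, 0.0119, 0.0092, 0.0, 0, 0.0169, 0.0147, 0.0, 0, 0.0213, 0.0208, 0.0, 0, 0.025, 0.0273, 0.0, 0, 0.0279, 0.0343, 0.0, 0, 0.03, 0.0415, 0.0, 0, 0.0312, 0.0489, 0.0, 0, 0.0315, 0.0564, 0.0, 0, 0.031, 0.0639, 0.0, 0, 0.0296, 0.0713, 0.0, 0, 0.0274, 0.0785, 0.0, 0]
[0.0056, 0.0038, 0.0, 0, 0.0109, 0.0082, 0.0, 0, 0.0156, 0.0131, 0.0, 0, 0.0198, 0.0184, 0.0, 0, 0.0234, 0.0242, 0.0, 0, 0.0264, 0.0303, 0.0, 0, 0.0287, 0.0367, 0.0, 0, 0.0303, 0.0433, 0.0, 0, 0.0313, 0.0501, 0.0, 0, 0.0315, 0.0569, 0.0, 0, 0.031, 0.0636, 0.0, 0, 0.0299, 0.0703, 0.0, 0]
```

>>> {"method": "play_rows", "body": {"deltas": [0.0047,0.0031,0,0,0.0092,0.0067,0,0,0.0133,0.0106,0,0,0.017,0.0148,0,0,0.0204,0.0194,0,0,0.0234,0.0242,0,0,0.0259,0.0293,0,0,0.028,0.0346,0,0,0.0296,0.04,0,0,0.0307,0.0455,0,0,0.0314,0.0512,0,0,0.0315,0.0569,0,0]}}

```text
time: 36.25
tcp_pos: [447.2, -208.3, 72.4]
orientation: [[-1.0, -0.0, 0.0], [-0.0, 1.0, -0.001], [-0.0, -0.001, -1.0]]
force: [-1.8, -1.6, 6.7]
gripper_width: 0.233
```

```bash
python3 st.py; python3 arc.py -181 -201 8
```

```text
t 36.25 tcp [ 447.18 -208.3    72.44] F [-1.84 -1.55  6.7 ] r 65.33 th 179.30 Frad 1.82 Ftan(cw) -1.57 w 22.15 tq [-0.303  0.243 -0.016]
[-0.0001, 0.0028, 0.0, 0, -0.0003, 0.0057, 0.0, 0, -0.0007, 0.0085, 0.0, 0, -0.0012, 0.0113, 0.0, 0, -0.0018, 0.014, 0.0, 0, -0.0025, 0.0168, 0.0, 0, -0.0033, 0.0195, 0.0, 0, -0.0043, 0.0222, 0.0, 0]
```

>>> {"method": "play_rows", "body": {"deltas": [-0.0001,0.0028,0,0,-0.0003,0.0057,0,0,-0.0007,0.0085,0,0,-0.0012,0.0113,0,0,-0.0018,0.014,0,0,-0.0025,0.0168,0,0,-0.0033,0.0195,0,0,-0.0043,0.0222,0,0,-0.0043,0.0222,0,0,-0.0043,0.0222,0,0,-0.0043,0.0222,0,0,-0.0043,0.0222,0,0]}}

```text
time: 37.45
tcp_pos: [451.4, -186.0, 72.3]
orientation: [[-1.0, -0.0, 0.0], [-0.0, 1.0, -0.0], [-0.0, -0.0, -1.0]]
force: [-1.7, 0.4, 7.2]
gripper_width: 0.232
```

```bash
python3 st.py; python3 - <<'E'
from cell import *
from h import *
c=capture("scene")
cv2.imwrite("pics/s10.png",cv2.resize(c["frame"][175:270,220:330,::-1],None,fx=7,fy=6,interpolation=cv2.INTER_CUBIC))
E
```

```text
t 37.45 tcp [ 451.41 -185.96   72.34] F [-1.7  0.4  7.2] r 65.32 th 159.26 Frad 1.73 Ftan(cw) -0.23 w 22.03 tq [ 0.188  0.237 -0.002]
```

View pics/s10.png

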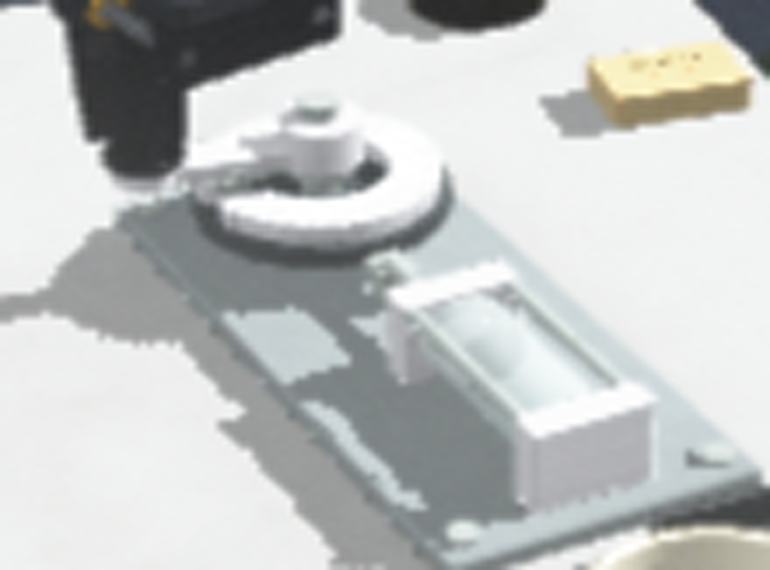

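At rest with the slot back at the −x side and almost no tangential load. Now I'll let the crank rise gently.

>>> {"method": "play_rows", "body": {"deltas": [0,0,-0.0015,0,0,0,-0.003,0,0,0,-0.0045,0,0,0,-0.006,0,0,0,-0.0075,0,0,0,-0.0085,0,0,0,-0.0092,0,0,0,-0.0092,0,0,0,-0.0092,0]}}

```text
time: 38.4
tcp_pos: [451.5, -185.9, 81.3]
orientation: [[-1.0, -0.0, -0.0], [-0.0, 1.0, 0.0], [0.0, 0.0, -1.0]]
force: [-0.3, 0.1, 2.4]
gripper_width: 0.237
```

```bash
python3 st.py
```

```text
t 38.40 tcp [ 451.5  -185.89   81.33] F [-0.32  0.08  2.39] r 65.27 th 159.17 Frad 0.33 Ftan(cw) -0.04 w 22.49 tq [-0.095  0.088  0.017]
```

>>> {"method": "play_rows", "body": {"deltas": [0,0,0,0,0,0,0,0,0,0,0,0,0,0,0,0,0,0,0,0,0,0,0,0], "grip": 0.045}}

```text
time: 39.0
tcp_pos: [451.5, -185.8, 81.4]
orientation: [[-1.0, -0.0, 0.0], [-0.0, 1.0, 0.0], [-0.0, 0.0, -1.0]]
force: [0.2, 0.1, -0.2]
gripper_width: 0.471
```

```bash
python3 st.py
```

```text
t 39.00 tcp [ 451.52 -185.85   81.38] F [ 0.24  0.07 -0.24] r 65.26 th 159.12 Frad -0.20 Ftan(cw) 0.15 w 44.76 tq [ 0.021  0.005 -0.026]
```

>>> {"method": "play_rows", "body": {"deltas": [0,0,-0.02,0,0,0,-0.05,0,0,0,-0.09,0,0,0,-0.12,0,0,0.03,-0.15,0,0,0.08,-0.15,0,0,0.13,-0.15,0,0,0.18,-0.15,0,0,0.23,-0.15,0,0,0.28,-0.15,0,0,0.3,-0.15,0,0,0.3,-0.15,0]}}

```text
time: 40.2
tcp_pos: [451.1, 116.3, 231.4]
orientation: [[-1.0, -0.004, 0.0], [-0.004, 1.0, 0.0], [-0.0, 0.0, -1.0]]
force: [0.3, -0.1, 0.0]
gripper_width: 0.47
```

```bash
python3 st.py; python3 - <<'E'
from cell import *
from h import *
c=capture("top"); s=capture("scene")
np.save("t11.npy",c,allow_pickle=True)
cv2.imwrite("pics/t11.png",cv2.resize(c["frame"][170:260,195:345,::-1],None,fx=5,fy=5,interpolation=cv2.INTER_CUBIC))
cv2.imwrite("pics/s11.png",s["frame"][:,:,::-1])
E
```

```text
t 40.20 tcp [451.11 116.29 231.43] F [ 0.29 -0.11  0.05] r 331.13 th 100.68 Frad -0.16 Ftan(cw) 0.26 w 44.74 tq [ 0.005 -0.012 -0.001]
```

View pics/t11.png

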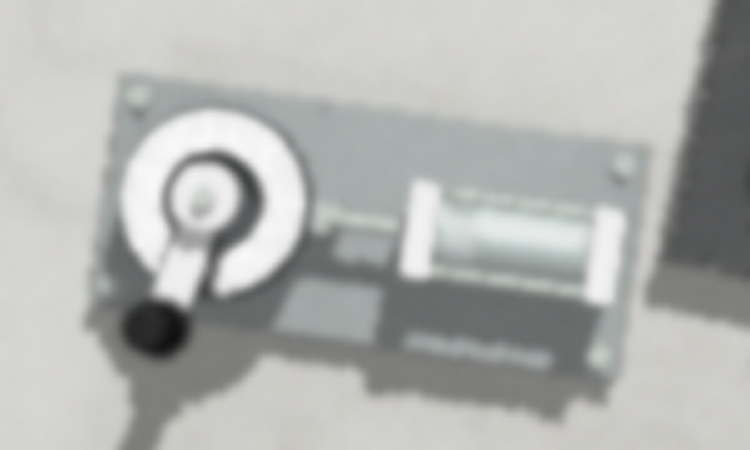

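View pics/s11.png

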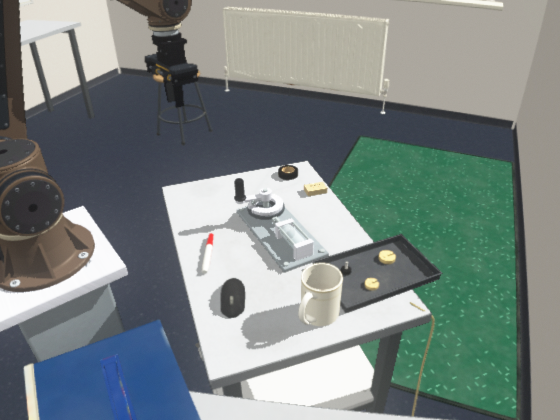

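```bash
python3 - <<'E'
from h import *
c=np.load("t11.npy",allow_pickle=True).item();C=np.array([512.5,-209.1])
z=lambda x,y:((x+.5)/5-.5+195,(y+.5)/5-.5+170)
for p,h in (((213,293),48),((208,290),48),((155,328),128)):
    q=onz(c,z(*p),h)[:2]-C;print(p,np.degrees(np.arctan2(q[1],q[0]))%360,np.linalg.norm(q))
a=cv2.imread("pics/top0z.png")[60:420,80:400];b=cv2.imread("pics/t11.png")[60:420,80:400]
cv2.imwrite("pics/cmp2.png",np.hstack([a,b]))
E
```

```text
(213, 293) 178.7650084630289 42.73318538039748
(208, 290) 175.39485697121447 41.32999730179396
(155, 328) 162.7035257988589 61.52540190667534
```

View pics/cmp2.png

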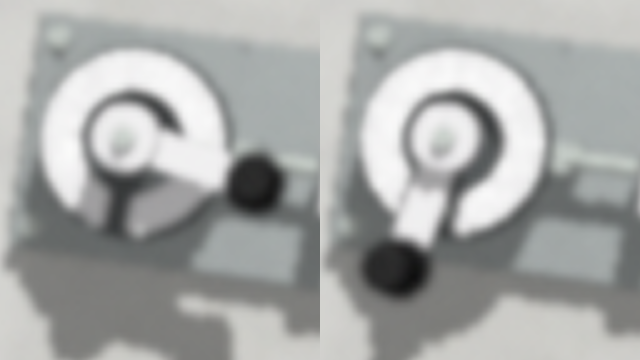

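The slot's visible edge is at 178.8°, which puts its middle at about 171°. The stand's −x is at 170.5°, so the flywheel is two full turns on. The crank is up, the hand is clear and the bystanders are where they were, so I'll hand in.

```bash
python3 - <<'E'
from cell import *
print(finish_job())
E
```

```text
the job is handed in; nothing more can be done
None
```

The job is handed in at about 40 s of the 67 s allowed: the model turned over two full clockwise turns and came to rest with the piston drawn out.

- **Finding the slot:** My first pressed sweep, with up to about 19 N on the tool, didn't find the slot. It also dragged the flywheel about 36° clockwise without my noticing. I only saw that after going back to look with the wrist camera, which put the slot at about 130°. I then lifted, placed the handle near 119° and pressed straight down, and the dog dropped in.
- **Cranking:** I kept the crank pressed in by about 9.2–9.4 mm at roughly 0.9 rad/s. The load at the handle reached about 8 N on compression and about 6 N driving forward. I saw no kick-back or racing.
- **Final checks:**
  - The slot's middle was at about 171°, against 170.5° for drawn out, so the flywheel stands at about 12.57 rad, within a few degrees.
  - The handle was back at its raised height and about 0 N was read after release.
  - The hand was well clear, and the tape, fuses, pen and mug looked unmoved.
- **Disagreements:** The top camera put the handle at about 163° and 61.5 mm from the axle. The arm's own readings at release were 159° and 65 mm. I put the difference down to the picture's coarseness, about 2.5 mm per pixel.
- **Not checked:** I didn't measure the flywheel's final speed; it only looked still.

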